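Dot-mark the slicer inserts and pack them in their foam tray

ROBOT

A 7-joint arm with a two-finger parallel gripper is mounted at the origin on a cart in front of the work surface, level with it; the furniture and walls round the work are solid. World frame = base frame: x ahead of the robot, y to its left, z up, the work surface at z = 0. Lengths are in m, angles in rad, forces in N, time in s.
With the tool pointing down it reaches from about 0.4 to 0.875 m from the base axis. Payload 19.3 kg.
Tool frame: the origin (TCP) lies at the centre of the arm's flange, where the gripper is bolted on; the fingertips stand 173 mm ahead of it and the grasp point (between the pads) lies 155 mm ahead of it; z points along the fingers, y is the line along which they close (so a half turn about z gives the same grasp; the last joint's range is limited). The gripper opens to 85 mm and grips with 20 to 120 N. Pads are 22 mm wide; open, the fingers measure 114 mm over their backs; the gripper's body (76 mm by 85 mm) begins 54 mm behind the grasp point. The pads swing forward as they close: fully open they stand 13 mm farther back than shut.
Start: joints at [-1.186, 0.521, -0.036, 1.599, 0.021, 1.021, -0.113], TCP at [0.275, 0.561, 0.405] pointing down, gripper open.
Joint ranges: [-2.91, 2.91], [-0.3, 2.13], [-1.5, 1.42], [0.17, 2.43], [-1.26, 4.41], [0.16, 1.93], [-2.52, 2.52]. Speed limits (rad/s): [1.89, 1.89, 2.39, 2.39, 3.01, 3.01, 3.01].

INTERFACE

Orientations are given as [roll, pitch, yaw] about the fixed x, y, z axes, in that order (R = Rz(yaw) Ry(pitch) Rx(roll)).
In Python, from workcell import bot, imaging, job gives the robot as it stands.
- The arm moves only by the tool carry_out, never from a script. Its argument "targets" is a list of rows, each a list of 3 entries, a list of its own where there are three numbers: the shift along the tool's x, y, z in units of 0.25 m (1.0 is 0.25 m), then the turn, a rotation vector about the tool's x, y, z in units of 180 degrees (1.0 is 180 degrees), then the opening, from 0 (shut) to 1 (fully open). In form: [[[tx, ty, tz], [wx, wy, wz], jaw], ...]. A call has 1 to 8 rows; each row shifts and turns the commanded pose from where the row before left it, along the tool's axes as they then stand; what a row does not reach is not made up. A row lasts 1/8 s, in which the tool goes at most 62.5 mm and 10.7 degrees, less where a joint would pass 70% of its speed; a pose out of reach is approached as far as the arm can. A call with a number of a shift or a turn outside -1 to 1 is refused whole. A call with a gripper value outside its range is refused whole. The fingers move at their own pace and stop on an object; "force" is the grip in N (left out, the last holds). Time passes only in rows, so rows that do not move let the fingers close. It gives the time, the measured TCP pose, the force and the opening at its end, in the units of the state.
- bot.observe(): the state, without advancing time (a new reading comes with each control period).
- imaging.grab_frame(name): name is "scene" or "top"; returns a dict with "pixels" (480x640x3 uint8, red, green, blue), "mtx" (3x3 intrinsics, pixels), "k1" (the pictures are not rectified: a ray, as slopes to the right and down, at radius r is drawn at 1 + k1 r^2 times it, then the intrinsics apply), "cam_to_world" (4x4, takes a point from camera to world coordinates). Camera axes: x right, y down, z forward; pixel columns grow to the right and rows downward; lengths in m; the calibration is good to about 2 mm. A picture is of the moment at which its call begins. There is no depth.
- job.job_done(): hands the job in, once; it reports no verdict.
The state is a dict: "clock": time; "qpos": joint angles; "qd": joint speeds; "joint_efforts": joint torques, N m; "position": TCP position; "tool_rot": TCP orientation; "force": force on the tool from outside, world axes, zero at the start; "moment": the same for the moment, N m; "grip_width": finger opening in m.
Only numpy, scipy, OpenCV 4.12 (cv2) and the standard library are available. Lean on these libraries where they do the work, as an engineer would, in place of code of your own. Each camera call takes 0.05 s, during which the arm holds its last target. There are 200 camera calls.

TASK

The flat slicer inserts lying on the cold hob (two or three of them) are to be marked by the dot marker on the worktop, which is switched on and strikes by itself as soon as a spot rests under its needle: longest insert first and shortest last, lay each one on the marker's bed, slide it until the middle of its round black spot is right under the needle, and let go so that it lies still there for a second. Press each marked insert fully home into the foam pocket of its own shape, and once all are marked turn the marker's dial fully anticlockwise to off. Do not bump the needle, and leave the mug, the salt shaker and the tin where they are.

Things in the scene. Friction and masses are not known exactly. Their poses are not given: they have to be found in the camera images.
- insert_long_centre (a point): centre of the long slicer insert, a flat aluminium plate 12 mm thick, 180 mm long: rear part 120 x 56 mm, front tongue 60 mm long and 30 mm wide on the centre line; rib 60 mm long. x axis towards its tongue, z up; the point is at the middle of the overall length, on the centre line of the wide part, 6 mm above the underside. None when absent
- insert_long_rib (a point): middle of the grip rib of the long insert, 30 mm behind (-x) its centre, 26 mm above the underside; same axes
- insert_long_spot (a point): middle of the round black spot, 16 mm across, on top of the tongue of the long insert, 72 mm ahead (+x) of the centre, on the centre line; on the top face (12 mm above the underside); same axes
- insert_mid_centre (a point): centre of the mid slicer insert, a flat aluminium plate 12 mm thick, 160 mm long: rear part 105 x 50 mm, front tongue 55 mm long and 26 mm wide, set 12 mm to the left (+y, flush with that side); rib 55 mm long. x axis towards its tongue, z up; the point is at the middle of the overall length, on the centre line of the wide part, 6 mm above the underside. None when absent
- insert_mid_rib (a point): middle of the grip rib of the mid insert, 35 mm behind (-x) its centre, 26 mm above the underside; same axes
- insert_mid_spot (a point): middle of the round black spot, 16 mm across, on top of the tongue of the mid insert, 62 mm ahead (+x) of the centre and 12 mm to the left (+y); on the top face (12 mm above the underside); same axes
- insert_short_centre (a point): centre of the short slicer insert, a flat aluminium plate 12 mm thick, 140 mm long: rear part 90 x 44 mm, front tongue 50 mm long and 24 mm wide, set 10 mm to the right (-y, flush with that side); rib 45 mm long. x axis towards its tongue, z up; the point is at the middle of the overall length, on the centre line of the wide part, 6 mm above the underside. None when absent
- insert_short_rib (a point): middle of the grip rib of the short insert, 40 mm behind (-x) its centre, 26 mm above the underside; same axes
- insert_short_spot (a point): middle of the round black spot, 16 mm across, on top of the tongue of the short insert, 52 mm ahead (+x) of the centre and 10 mm to the right (-y); on the top face (12 mm above the underside); same axes
- needle_tip (a point): tip of the dot marker's fixed needle, pointing down, 30 mm above the worktop: 22 mm above the marker's bed and 10 mm above the plate of an insert lying on the bed (ribs, 40 mm high, would hit it). Axes of the marker: x along the bed, away from the robot; z up
- marker: the dot marker, fixed; origin on the worktop right below the needle, x along the bed. Flat steel bed 8 mm thick, 120 mm wide, from 165 mm in front of the needle (-x) to behind it, with no fence. Grey head 66 mm wide over it, from 16 mm in front of the needle to 130 mm behind, underside 58 mm and top 92 mm above the worktop; post 75 to 135 mm behind the needle
- dial (a joint): the marker's rotary dial, rad: 0 = off, its anticlockwise end stop (seen from above); grows clockwise to 2.6; turned on at the start. Light friction, stays where it is left
- dial_grip (a point): grip point of the dial, on its upright axis, on the low control pod (72 x 66 mm) at the right of the bed, 40 mm in front of the needle and 87 mm to its right. The grip is an upright bar 42 mm long and 14 mm thick, from 36 to 66 mm above the worktop, on a round base; this point is at 59 mm. The point turns with the bar: its x axis lies along it, pinch across y
- pocket_long (a point): pocket of the long insert in the fixed foam tray: the point of its floor right under the insert's centre when seated; x axis towards the tongue end, z up. It has the insert's outline with 2 mm of play all round, 10 mm deep, floor 8 mm above the worktop; a seated plate stands 2 mm proud of the foam. Three pockets side by side, 8 mm of foam between
- pocket_mid (a point): pocket of the mid insert in the fixed foam tray: the point of its floor right under the insert's centre when seated; x axis towards the tongue end, z up. It has the insert's outline with 2 mm of play all round, 10 mm deep, floor 8 mm above the worktop; a seated plate stands 2 mm proud of the foam. Three pockets side by side, 8 mm of foam between
- pocket_short (a point): pocket of the short insert in the fixed foam tray: the point of its floor right under the insert's centre when seated; x axis towards the tongue end, z up. It has the insert's outline with 2 mm of play all round, 10 mm deep, floor 8 mm above the worktop; a seated plate stands 2 mm proud of the foam. Three pockets side by side, 8 mm of foam between
- needle: the needle itself, 7 mm thick, on the marker; its origin is the tip. Wall cabinets hang behind it, 0.40 m up, from x = 0.67 m on
- mug_green: bystander: two-tone mug 86 x 121 x 99 mm on the worktop behind the tray, origin under its middle
- salt_shaker: bystander: salt shaker 44 x 44 x 90 mm on the worktop behind the tray, origin under its middle
- tin_small: bystander: plain tin 66 x 66 x 86 mm at the back of the hob, origin under its middle. Above it hangs the microwave: underside 0.42 m up, from x = 0.54 m on (door handle, from x = 0.53), at y > 0.01 m
- insert_long: the long insert as a whole (0.13 to 0.23 kg), origin in its underside 6 mm below its centre, same axes. Its upright black rib, 14 mm wide (y), runs along x and rises from 12 to 40 mm above the underside: the grip, to be pinched across y. At the start the inserts present lie flat, side by side, on the hob, whose surface is 8 mm above the worktop
- insert_mid: the mid insert as a whole (0.13 to 0.23 kg), origin in its underside 6 mm below its centre, same axes. Its upright black rib, 14 mm wide (y), runs along x and rises from 12 to 40 mm above the underside: the grip, to be pinched across y. At the start the inserts present lie flat, side by side, on the hob, whose surface is 8 mm above the worktop
- insert_short: the short insert as a whole (0.13 to 0.23 kg), origin in its underside 6 mm below its centre, same axes. Its upright black rib, 14 mm wide (y), runs along x and rises from 12 to 40 mm above the underside: the grip, to be pinched across y. At the start the inserts present lie flat, side by side, on the hob, whose surface is 8 mm above the worktop

How it is judged:
By the outcome, as a careful person would: the job done as asked, in the order asked, and still so for the second after the job is handed in, with the robot touching nothing.
Of insert_long, insert_mid, insert_short only 2 to 3 are there at a start; the rules pass over those that are not, and their reading is None.
At some moment in a run one of insert_long, insert_mid, insert_short may be knocked a few centimetres aside while the robot is not near it.
Once in a run the grip may slacken for a moment while it holds something.
It also fails if it takes over 210 s, if anything falls off the work surface, if the arm or the gripper's body presses on something with over 40 N, if the wrist force passes 120 N, or if a joint passes its speed limit or range.

## Working session

There is one attempt and no reset: what is moved stays moved. The work goes in short steps, Python scripts to look and compute and a tool call to move; the robot and the scene stay as the last step left them, time stands still between calls to the robot, and variables do not carry over. Pictures are saved under pics/ and viewed, on a budget of 20 in all, crops included, one or two more only if the job needs it, and the job is handed in when it is done.

Besides the shell and the picture viewer there is one more tool, called after ">>>" by a JSON object that holds its "name" and its "arguments". carry_out: Moves the arm, as the interface text tells. Its arguments: {"type":"object","properties":{"targets":{"type":"array"},"force":{"type":"number"}},"required":["targets"]}

```bash
mkdir -p pics; ls
cat > h.py <<'E'
import numpy as np, cv2
from workcell import bot, imaging, job
from scipy.spatial.transform import Rotation as R
def grab(n): return imaging.grab_frame(n)
def save(f,name,box=None,s=1):
    im=f["pixels"][:,:,::-1]
    if box: x0,y0,x1,y1=box; im=im[y0:y1,x0:x1]
    cv2.imwrite("pics/"+name,cv2.resize(im,None,fx=s,fy=s,interpolation=cv2.INTER_CUBIC))
def p2w(f,px,z):
    K=np.array(f["mtx"]);T=np.array(f["cam_to_world"])
    u=cv2.undistortPoints(np.array(px,float).reshape(-1,1,2),K,np.array([f["k1"],0,0,0.])).reshape(-1,2)
    d=np.c_[u,np.ones(len(u))]@T[:3,:3].T; o=T[:3,3]
    return o+d*((z-o[2])/d[:,2])[:,None]
def w2p(f,P):
    K=np.array(f["mtx"]);T=np.linalg.inv(np.array(f["cam_to_world"]))
    return cv2.projectPoints(np.array(P,float).reshape(-1,1,3),cv2.Rodrigues(T[:3,:3])[0],T[:3,3],K,np.array([f["k1"],0,0,0.]))[0].reshape(-1,2)
E
python3 - <<'E'
from h import *
for n in("scene","top"):
    f=grab(n);save(f,n+"0.png");print(n,np.round(f["mtx"],1).tolist(),f["k1"],np.round(f["cam_to_world"],3).tolist())
print(bot.observe())
E
```

```text
pics
scene [[605.6, 0.0, 320.2], [0.0, 605.6, 245.6], [0.0, 0.0, 1.0]] 0.05461678626679747 [[-1.0, -0.004, -0.004, 0.57], [0.0, 0.649, -0.761, 1.299], [0.006, -0.761, -0.649, 1.151], [0.0, 0.0, 0.0, 1.0]]
top [[512.6, 0.0, 327.2], [0.0, 512.6, 240.3], [0.0, 0.0, 1.0]] -0.10314182189641058 [[-0.016, -0.996, 0.082, 0.477], [-1.0, 0.016, -0.005, 0.026], [0.004, -0.082, -0.997, 1.442], [0.0, 0.0, 0.0, 1.0]]
{'clock': 0.1, 'qpos': array([-1.18617851,  0.52195208, -0.03628741,  1.5998997 ,  0.02118797,
        1.02112868, -0.11277979]), 'qd': array([ 0.0013507 , -0.00183682,  0.00075045, -0.00251516,  0.00055431,
       -0.00142665,  0.00045903]), 'joint_efforts': array([ 4.46037739e-03, -9.28480411e+01,  1.98487110e+00, -3.70543456e+01,
        1.83113414e-02,  5.16701286e-03, -7.72901922e-05]), 'position': array([0.27454765, 0.56134584, 0.40420348]), 'tool_rot': array([-3.14059249e+00,  7.95767809e-05,  2.68674218e+00]), 'force': array([ 1.00548661e-04, -4.51253628e-01,  9.76715021e-01]), 'moment': array([ 0.02211716,  0.0612105 , -0.03746351]), 'grip_width': 0.08539347498510298}
```

View pics/scene0.png

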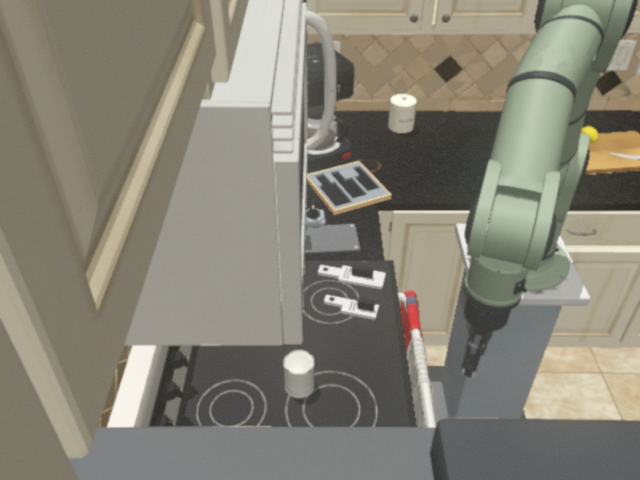

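View pics/top0.png

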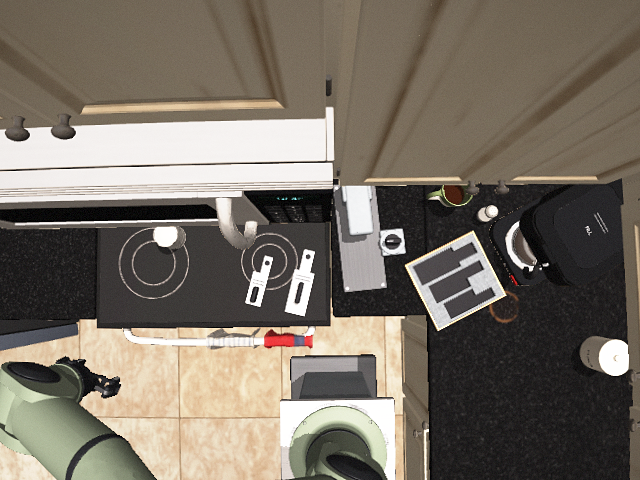

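The top view shows two inserts on the hob, near (260,280) and (300,282). The marker bed is near (362,240), the dial at (392,241) and the tray at (457,280). I'll enlarge both regions next.

Run:
```python
from h import *
f=grab("top");save(f,"c1.png",(235,240,335,325),7);save(f,"c2.png",(330,180,510,335),4.4)
```

```text
(no output)
```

View pics/c1.png

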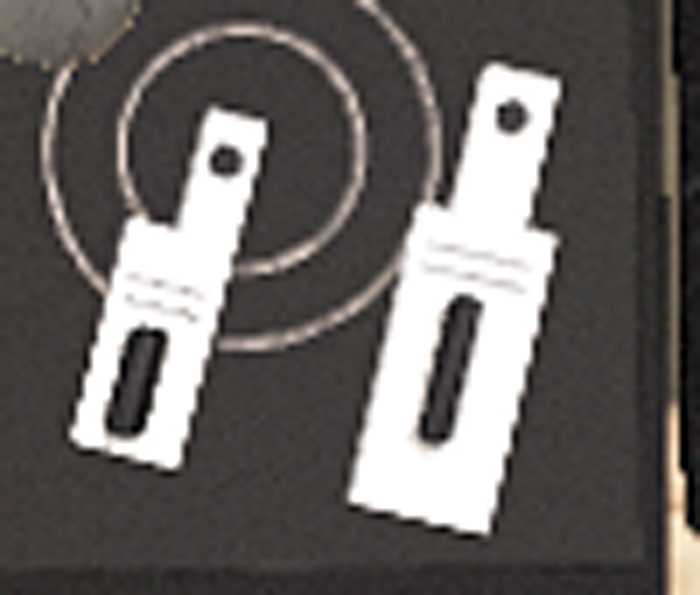

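View pics/c2.png

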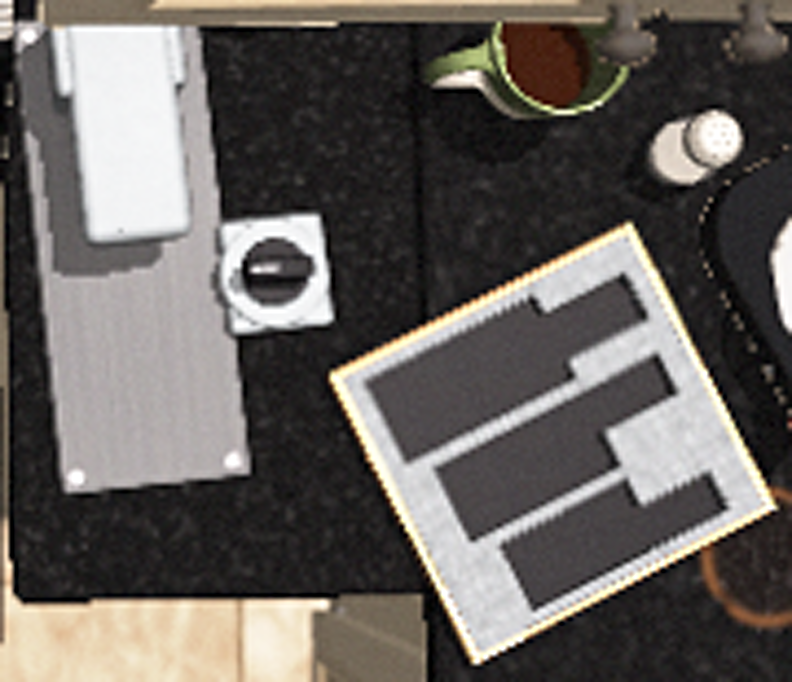

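The inserts present are the long one (crop spot at 512,116) and the short one (crop spot at 226,160). In the tray the pockets run long, mid, short from top to bottom, with tongues towards the upper right. I'll fit poses to these corner readings.

```bash
cat >> h.py <<'E'
def crop2px(pts,box,s): return (np.array(pts,float)+.5)/s-.5+np.array(box[:2])
def rigid(M,W):
    M=np.array(M,float);W=np.array(W)[:,:2];mc=M.mean(0);wc=W.mean(0);A=M-mc;B=W-wc
    th=np.arctan2((A[:,0]*B[:,1]-A[:,1]*B[:,0]).sum(),(A*B).sum());c,s=np.cos(th),np.sin(th);Rm=np.array([[c,-s],[s,c]])
    t=wc-Rm@mc;return t,th,(W-(M@Rm.T+t))
# outlines in mm : tongue FL,FR, inner R, wide FR, rear R, rear L, wide FL, inner L
def outline(k,o=0):
    if k=="long": return dict(TL=(90+o,15+o),TR=(90+o,-15-o),IR=(30+o,-15-o),WR=(30+o,-28-o),RR=(-90-o,-28-o),RL=(-90-o,28+o),WL=(30+o,28+o),IL=(30+o,15+o))
    if k=="short": return dict(TL=(70+o,2+o),TR=(70+o,-22-o),RR=(-70-o,-22-o),RL=(-70-o,22+o),WL=(20+o,22+o),IL=(20+o,2+o))
def fit(f,k,o,clicks,box,s,z):
    O=outline(k,o);n=list(clicks);W=p2w(f,crop2px([clicks[i] for i in n],box,s),z)
    t,th,r=rigid(np.array([O[i] for i in n])/1000,W)
    print(k,"xy",np.round(t*1000,1),"yaw deg",round(np.degrees(th),2),"res mm",dict(zip(n,np.round(r*1000,1).tolist())));return t,th
E
python3 - <<'E'
from h import *
f=grab("top")
b1=(235,240);b2=(330,180)
fit(f,"long",0,dict(TL=(488,63),TR=(560,78),IR=(530,232),WR=(556,237),RR=(488,535),RL=(350,503),WL=(420,205),IL=(450,213)),b1,7,.02)
fit(f,"short",0,dict(TL=(208,107),TR=(267,122),IL=(180,225),WL=(133,215),RL=(72,440),RR=(180,468)),b1,7,.02)
print("spots",p2w(f,crop2px([(512,116),(226,160)],b1,7),.02).round(4))
print("ribs",p2w(f,crop2px([(450,368),(136,382)],b1,7),.048).round(4))
fit(f,"long",2,dict(TL=(625,276),TR=(648,320),IR=(570,360),WR=(579,378),RR=(405,461),RL=(366,383),WL=(533,299),IL=(543,313)),b2,4.4,.018)
fit(f,"short",2,dict(TL=(709,476),TR=(728,508),IL=(638,503),WL=(628,483),RL=(501,545),RR=(534,608)),b2,4.4,.018)
print("bed FL FR",p2w(f,crop2px([(64,493),(250,472)],b2,4.4),.008).round(4))
print("bed L pt, R pt",p2w(f,crop2px([(20,75),(205,75)],b2,4.4),.008).round(4))
print("head FL FR",p2w(f,crop2px([(88,242),(190,232)],b2,4.4),.092).round(4), "back L R", p2w(f,crop2px([(70,30),(178,90),(172,30)],b2,4.4),.092).round(4))
print("pod",p2w(f,crop2px([(218,222),(322,213),(333,325),(230,335)],b2,4.4),.03).round(4))
print("bar",p2w(f,crop2px([(248,272),(312,262)],b2,4.4),.066).round(4))
E
```

```text
long xy [481.1  90.5] yaw deg -13.96 res mm {'TL': [0.8, -0.5], 'TR': [1.6, 0.1], 'IR': [-1.0, -1.6], 'WR': [-0.0, 0.7], 'RR': [-0.4, 0.3], 'RL': [-0.6, 0.1], 'WL': [-0.1, 0.1], 'IL': [-0.3, 0.8]}
short xy [489.  209.6] yaw deg -14.85 res mm {'TL': [-0.1, 0.7], 'TR': [-0.3, 0.5], 'IL': [1.6, -0.6], 'WL': [0.7, -1.3], 'RL': [-0.8, 0.4], 'RR': [-1.1, 0.3]}
spots [[0.5516 0.0736 0.02  ]
 [0.5359 0.1873 0.02  ]]
ribs [[0.4529 0.0979 0.048 ]
 [0.4492 0.2198 0.048 ]]
long xy [ 530.7 -312.3] yaw deg -64.91 res mm {'TL': [-2.3, 1.0], 'TR': [0.1, 1.6], 'IR': [0.9, -1.2], 'WR': [1.1, -1.1], 'RR': [3.3, -0.2], 'RL': [-1.3, -2.2], 'WL': [-2.3, 1.4], 'IL': [0.4, 0.7]}
short xy [ 423.1 -374.7] yaw deg -64.79 res mm {'TL': [-3.1, 0.9], 'TR': [1.7, 1.2], 'IL': [2.1, 2.3], 'WL': [-3.2, -0.2], 'RL': [-0.4, -2.4], 'RR': [2.9, -1.9]}
bed FL FR [[ 0.4515 -0.0262  0.008 ]
 [ 0.4627 -0.1446  0.008 ]]
bed L pt, R pt [[ 0.7194 -0.003   0.008 ]
 [ 0.7177 -0.1221  0.008 ]]
head FL FR [[ 0.6031 -0.0404  0.092 ]
 [ 0.6082 -0.102   0.092 ]] back L R [[ 0.7324 -0.0321  0.092 ]
 [ 0.6946 -0.0968  0.092 ]
 [ 0.7315 -0.0941  0.092 ]]
pod [[ 0.6202 -0.1257  0.03  ]
 [ 0.6249 -0.1916  0.03  ]
 [ 0.554  -0.1966  0.03  ]
 [ 0.5488 -0.1315  0.03  ]]
bar [[ 0.5855 -0.1395  0.066 ]
 [ 0.591  -0.1791  0.066 ]]
```

Rough poses, taking the marker yaw as about 5°:

| Item | x (m) | y (m) | yaw |
|---|---|---|---|
| Long insert rib | 0.4525 | 0.098 | -13.9° |
| Needle | 0.621 | -0.0707 | +5.0° |

Next I'll work out the first move and check the pocket dimensions.

```bash
cat >> h.py <<'E'
def go(x,y,z,yawdeg):
    s=bot.observe();p=s["position"];Rm=R.from_euler("xyz",s["tool_rot"]);T=R.from_euler("xyz",[np.pi,0,np.radians(yawdeg)])
    d=np.array([x,y,z])-p
    if (Rm.inv()*T).magnitude()>2: T=T*R.from_euler("z",np.pi)
    w=(Rm.inv()*T).as_rotvec()/np.pi
    print("t",round(s["clock"],2),"pos",p.round(4),"rpy",np.degrees(s["tool_rot"]).round(2),"grip",round(s["grip_width"],4),"F",s["force"].round(1),"q7",s["qpos"][6].round(2))
    print(" shift cur axes",(Rm.inv().apply(d)/.25).round(4),"| final axes",(T.inv().apply(d)/.25).round(4),"turn",w.round(4))
E
python3 - <<'E'
from h import *
go(.4525,.0978,.26,-13.9)
f=grab("top")
L=dict(TL=(625,276),TR=(648,320),IR=(570,360),WR=(579,378),RR=(405,461),RL=(366,383),WL=(533,299),IL=(543,313))
for z in(.018,.008):
    W=dict(zip(L,p2w(f,crop2px(list(L.values()),(330,180),4.4),z)))
    for a,b,e in(("RL","WL",120),("RR","WR",120),("RL","RR",60),("TL","TR",34),("WL","WR",60)):print(z,a,b,e,round(1000*np.linalg.norm(W[a]-W[b]),1))
E
```

```text
t 0.2 pos [0.2745 0.5614 0.4043] rpy [-179.96    0.    153.94] grip 0.0854 F [-0.4 -0.4  0.3] q7 -0.11
 shift cur axes [-1.4541 -1.3527  0.5784] | final axes [-1.1365 -1.6291  0.5773] turn [-0.0002 -0.     -0.0675]
0.018 RL WL 120 120.3
0.018 RR WR 120 123.9
0.018 RL RR 60 55.0
0.018 TL TR 34 31.6
0.018 WL WR 60 58.0
0.008 RL WL 120 121.2
0.008 RR WR 120 124.8
0.008 RL RR 60 55.4
0.008 TL TR 34 31.8
0.008 WL WR 60 58.4
```

>>> {"name": "carry_out", "arguments": {"targets": [[[-0.16,-0.15,0.05],[0,0,0],0.7],[[-0.16,-0.15,0.05],[0,0,0],0.7],[[-0.16,-0.15,0.05],[0,0,0],0.7],[[-0.16,-0.15,0.05],[0,0,0],0.7],[[-0.16,-0.15,0.05],[0,0,0],0.7],[[-0.16,-0.15,0.05],[0,0,0],0.7],[[-0.16,-0.15,0.05],[0,0,0],0.7],[[-0.16,-0.15,0.05],[0,0,0],0.7]], "force": 60}}

```text
clock: 1.25
position: [0.4307, 0.1498, 0.3045]
tool_rot: [3.141, 0.0, 2.687]
force: [1.3, 0.3, 0.1]
grip_width: 0.0599
```

>>> {"name": "carry_out", "arguments": {"targets": [[[-0.1,-0.08,0.08],[0,0,0],0.7],[[-0.07,-0.07,0.08],[0,0,0],0.7],[[0,0,0],[0,0,-0.034],0.7],[[0,0,0],[0,0,-0.034],0.7],[[0,0,0],[0,0,0],0.7]]}}

```text
clock: 1.88
position: [0.452, 0.0989, 0.2647]
tool_rot: [3.141, -0.0, 2.9]
force: [-0.3, 0.4, -0.1]
grip_width: 0.0599
```

Run:
```python
from h import *
go(.4525,.0978,.197,-13.9)
f=grab("scene");save(f,"s1.png",(230,140,430,340),3)
```

```text
t 1.88 pos [0.452  0.0989 0.2647] rpy [ 1.7999e+02 -1.0000e-02  1.6613e+02] grip 0.0599 F [-0.3  0.4 -0.1] q7 0.94
 shift cur axes [-0.0029 -0.0037  0.2708] | final axes [-0.0029 -0.0037  0.2708] turn [ 0.0001 -0.      0.0002]
```

View pics/s1.png

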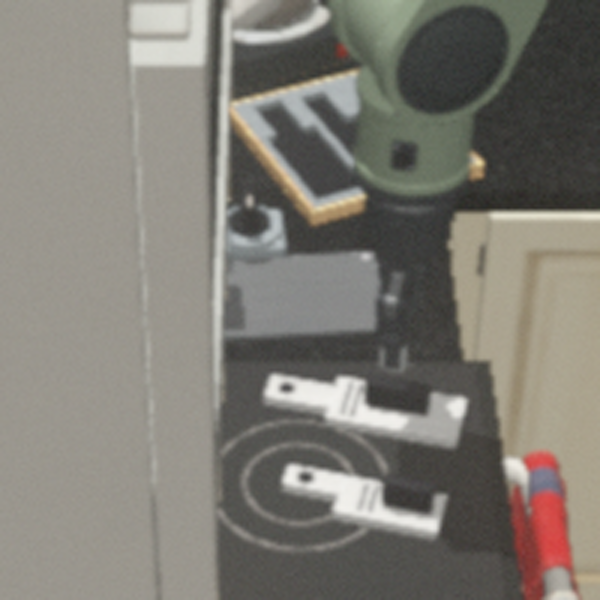

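The gripper stands over the long insert and neither insert has moved. I'll descend and grasp.

>>> {"name": "carry_out", "arguments": {"targets": [[[0,-0.004,0.1],[0,0,0],0.7],[[-0.003,0,0.1],[0,0,0],0.7],[[0,0,0.05],[0,0,0],0.7],[[0,0,0.02],[0,0,0],0.5],[[0,0,0],[0,0,0],0],[[0,0,0],[0,0,0],0],[[0,0,0],[0,0,0],0],[[0,0,0],[0,0,0],0]], "force": 60}}

```text
clock: 2.92
position: [0.4526, 0.0979, 0.1979]
tool_rot: [3.141, 0.001, 2.9]
force: [-2.5, -0.2, 7.3]
grip_width: 0.0128
```

>>> {"name": "carry_out", "arguments": {"targets": [[[0,0,0],[0,0,0],0],[[0,0,-0.05],[0,0,0],0],[[0,0,-0.1],[0,0,0],0],[[0,0,-0.15],[0,0,0],0],[[0,0,-0.08],[0,0,0],0],[[0,0,0],[0,0,0],0]]}}

```text
clock: 3.68
position: [0.4527, 0.0979, 0.2941]
tool_rot: [3.14, 0.003, 2.9]
force: [-0.6, -0.7, -1.4]
grip_width: 0.0128
```

Run:
```python
from h import *
go(.52,-.08,.25,5)
f=grab("top");save(f,"t1.png",(225,190,425,340),4)
```

```text
t 3.67 pos [0.4527 0.0979 0.2941] rpy [1.7990e+02 1.7000e-01 1.6616e+02] grip 0.0128 F [-0.6 -0.7 -1.4] q7 0.95
 shift cur axes [-0.431  -0.6267  0.1767] | final axes [-0.2061 -0.7322  0.1766] turn [ 0.0004  0.001  -0.1047]
```

View pics/t1.png

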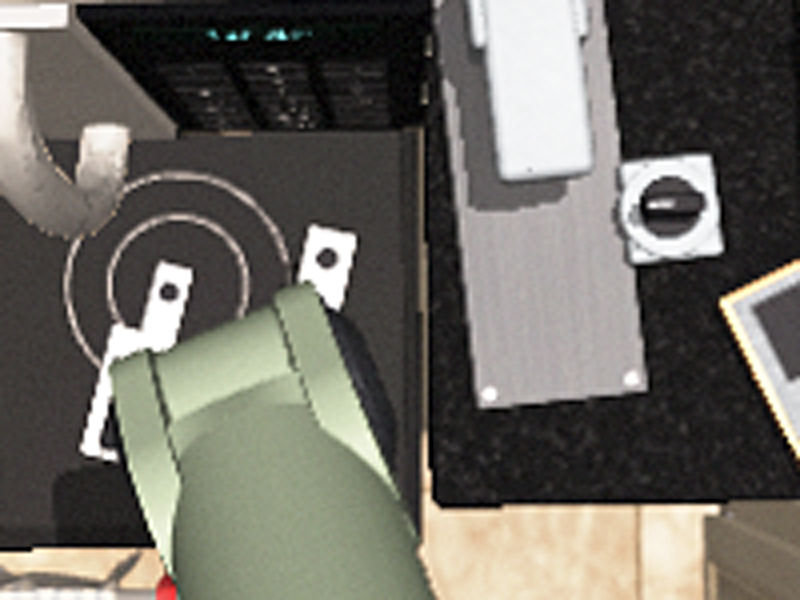

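The long insert is lifted (force -1.4 N), with its spot at crop (326,258). From this I'll work out the spot's offset relative to the tool.

Run:
```python
from h import *
f=grab("top")
im=f["pixels"].astype(float).mean(2)
cx,cy=crop2px((326,258),(225,190),4)
ys,xs=np.mgrid[int(cy)-3:int(cy)+5,int(cx)-3:int(cx)+5]
w=np.clip(170-im[ys,xs],0,None);c=((w*xs).sum()/w.sum(),(w*ys).sum()/w.sum())
print((cx,cy),c,im[ys,xs].round().astype(int).tolist())
s=bot.observe()
for z in(.114,.118,.122):
    P=p2w(f,[c],z)[0]-s["position"];a=s["tool_rot"][2]-np.pi;c_,s_=np.cos(a),np.sin(a)
    print(z,(P*1000).round(1),"insert-frame fwd/left",(1000*(c_*P[0]+s_*P[1])).round(1),(1000*(-s_*P[0]+c_*P[1])).round(1))
```

```text
(np.float64(306.125), np.float64(254.125)) (np.float64(306.38738738738743), np.float64(254.26306306306307)) [[255, 255, 255, 255, 255, 255, 255, 255], [255, 255, 189, 108, 75, 216, 255, 255], [255, 240, 54, 67, 66, 80, 226, 255], [255, 123, 67, 76, 67, 59, 174, 255], [255, 148, 63, 72, 69, 61, 183, 255], [255, 237, 75, 62, 65, 96, 239, 255], [255, 255, 215, 166, 178, 238, 255, 255], [255, 255, 255, 255, 255, 255, 255, 255]]
0.114 [  99.3  -24.  -178.3] insert-frame fwd/left 102.2 0.4
0.118 [  99.1  -24.2 -174.3] insert-frame fwd/left 102.0 0.2
0.122 [  98.9  -24.3 -170.3] insert-frame fwd/left 101.8 0.0
```

>>> {"name": "carry_out", "arguments": {"targets": [[[-0.065,-0.171,0],[0,0,0],0],[[-0.065,-0.171,0],[0,0,0],0],[[-0.065,-0.171,0],[0,0,0],0],[[-0.065,-0.171,0],[0,0,0],0],[[0,0,0.05],[0,0,-0.052],0],[[0,0,0.1],[0,0,-0.052],0],[[0,0,0.1],[0,0,0],0],[[0,0,0.05],[0,0,0],0]]}}

```text
clock: 4.78
position: [0.4741, -0.0837, 0.2155]
tool_rot: [3.141, -0.003, -3.056]
force: [0.7, 0.9, -0.7]
grip_width: 0.0127
```

Run:
```python
from h import *
go(.4746,-.0835,.1979,5)
f=grab("top");save(f,"t2.png",(310,200,430,320),5)
```

```text
t 4.78 pos [ 0.4741 -0.0837  0.2155] rpy [ 1.7997e+02 -1.5000e-01 -1.7512e+02] grip 0.0127 F [ 0.7  0.9 -0.7] q7 1.57
 shift cur axes [-0.0022  0.0006  0.0702] | final axes [-0.002   0.0006  0.0702] turn [ 0.0002 -0.0009 -0.0006]
```

View pics/t2.png

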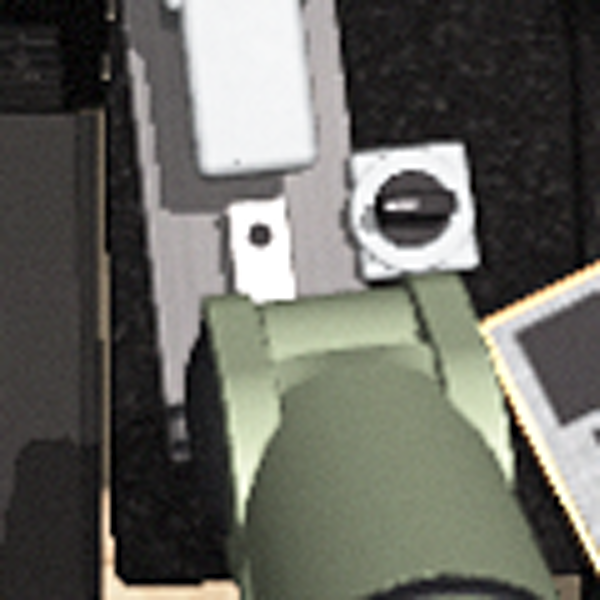

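The tongue lies straight in front of the head, with the spot at crop (260,234). I'll lay it on the bed gently.

>>> {"name": "carry_out", "arguments": {"targets": [[[-0.002,0,0.04],[0,-0.001,0],0],[[0,0,0.02],[0,0,0],0],[[0,0,0.008],[0,0,0],0],[[0,0,0.004],[0,0,0],0],[[0,0,0],[0,0,0],0],[[0,0,0],[0,0,0],0]]}}

```text
clock: 5.58
position: [0.4753, -0.0837, 0.1994]
tool_rot: [-3.142, 0.003, -3.056]
force: [0.0, -0.1, -1.0]
grip_width: 0.013
```

Run:
```python
from h import *
go(.5194,-.0796,.1979,5)
f=grab("top")
im=f["pixels"].astype(float).mean(2)
cx,cy=crop2px((260,236),(310,200),5)
ys,xs=np.mgrid[int(cy)-4:int(cy)+6,int(cx)-4:int(cx)+6]
print(im[ys,xs].round().astype(int))
m=(abs(xs-cx)<4)&(abs(ys-cy)<4)
w=np.clip(170-im[ys,xs],0,None)*m;c=((w*xs).sum()/w.sum(),(w*ys).sum()/w.sum());P=p2w(f,[c],.02)[0];s=bot.observe();D=P-s["position"];a=s["tool_rot"][2]-np.pi;c_,s_=np.cos(a),np.sin(a)
print(c,P,1000*(c_*D[0]+s_*D[1]),1000*(-s_*D[0]+c_*D[1]))
```

```text
t 5.58 pos [ 0.4753 -0.0837  0.1994] rpy [-180.     0.2 -175.1] grip 0.013 F [ 0.  -0.1 -1. ] q7 1.56
 shift cur axes [-0.1772  0.0012  0.0066] | final axes [-0.1772  0.0009  0.006 ] turn [-0.      0.0011 -0.0006]
[[255 255 255 255 255 255 255 255 255 254]
 [255 255 255 255 255 255 255 255 255 255]
 [255 255 255 177  58 122 246 255 255 255]
 [255 255 176  65  72  68 128 250 255 255]
 [255 255  56  70  75  73  94 240 255 255]
 [255 255 104  68  71  70 118 249 255 255]
 [255 255 240  99 109 122 211 255 255 255]
 [255 255 255 238 241 252 255 255 255 255]
 [255 255 255 255 255 255 255 255 255 255]
 [255 255 255 255 255 255 255 255 255 255]]
(np.float64(360.99853126311365), np.float64(246.0704993705413)) [ 0.57726407 -0.07501452  0.02      ] 102.36273295254487 -0.03095988762587265
```

>>> {"name": "carry_out", "arguments": {"targets": [[[0,0,0.004],[0,0.001,0],0],[[0,0,0.002],[0,0,0],0],[[-0.035,0.001,0],[0,0,0],0],[[-0.04,0.001,0],[0,0,0],0],[[-0.04,0,0],[0,0,0],0],[[-0.04,0,0],[0,0,0],0],[[-0.02,0,0],[0,0,0],0],[[0,0,0],[0,0,0],0]]}}

```text
clock: 6.62
position: [0.5174, -0.08, 0.1984]
tool_rot: [-3.141, -0.004, -3.057]
force: [-18.9, -1.8, 33.6]
grip_width: 0.0127
```

Run:
```python
from h import *
go(.5194,-.0796,.1979,5)
f=grab("scene");save(f,"s2.png",(290,190,390,265),8)
```

```text
t 6.62 pos [ 0.5174 -0.08    0.1984] rpy [-179.96   -0.23 -175.15] grip 0.0127 F [-18.9  -1.8  33.6] q7 1.56
 shift cur axes [-0.0079  0.0008  0.0019] | final axes [-0.0079  0.0008  0.002 ] turn [-0.0002 -0.0013 -0.0008]
```

View pics/s2.png

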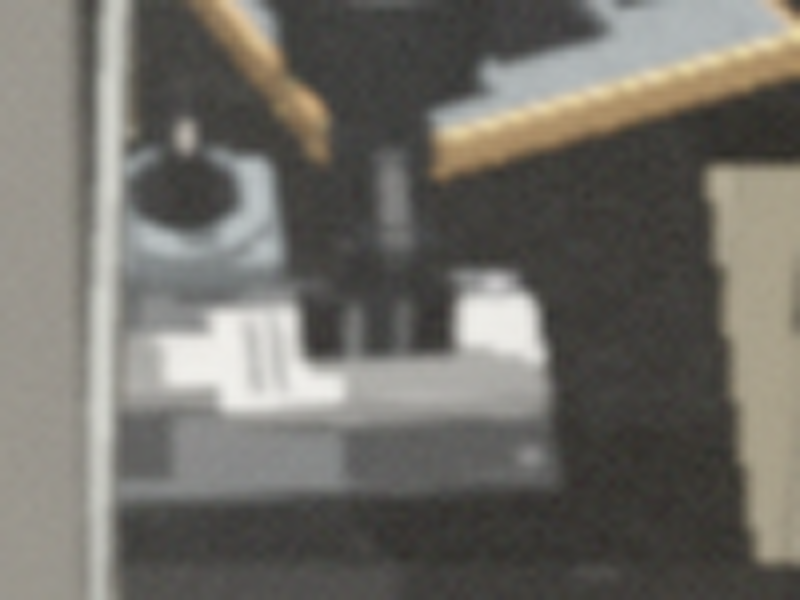

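The insert is pressed on the bed with 33 N, which is more than needed, so I'll ease off before the final trim.

>>> {"name": "carry_out", "arguments": {"targets": [[[0,0,-0.002],[0,0,0],0],[[0,0,0],[0,0,0],0],[[0,0,0],[0,0,0],0]]}}

```text
clock: 7.05
position: [0.5186, -0.0796, 0.1984]
tool_rot: [-3.141, -0.0, -3.056]
force: [-3.8, -0.1, 10.5]
grip_width: 0.013
```

Run:
```python
from h import *
go(.5194,-.0796,.1979,5)
f=grab("top");save(f,"t3.png",(315,200,405,305),6.6)
```

```text
t 7.05 pos [ 0.5186 -0.0796  0.1984] rpy [-1.7999e+02 -3.0000e-02 -1.7511e+02] grip 0.013 F [-3.8 -0.1 10.5] q7 1.56
 shift cur axes [-0.003  -0.0004  0.0021] | final axes [-0.003  -0.0004  0.0021] turn [-0.0001 -0.0001 -0.0006]
```

View pics/t3.png

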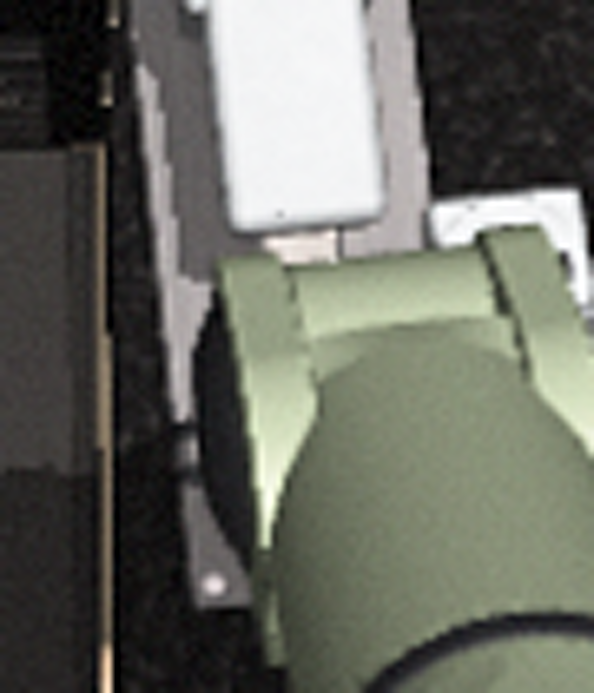

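>>> {"name": "carry_out", "arguments": {"targets": [[[-0.003,0,0],[0,0,0],0],[[0,0,-0.001],[0,0,0],0],[[0,0,0],[0,0,0],0],[[0,0,0],[0,0,0],0.5],[[0,0,0],[0,0,0],0.5],[[0,0,0],[0,0,0],0.5],[[0,0,0],[0,0,0],0.5]]}}

```text
clock: 7.98
position: [0.5195, -0.0794, 0.1985]
tool_rot: [-3.142, 0.0, -3.056]
force: [-0.6, 0.5, -0.0]
grip_width: 0.0427
```

>>> {"name": "carry_out", "arguments": {"targets": [[[0,0,-0.1],[0,0,0],0.5],[[0,0,-0.15],[0,0,0],0.5],[[0,0,-0.15],[0,0,0],0.5],[[0.1,-0.2,0],[0,0,0],0.5],[[0.1,-0.22,0],[0,0,0],0.5],[[0,-0.24,0],[0,0,0],0.5],[[0,-0.24,0],[0,0,0],0.5],[[0,0,0],[0,0,0],0.5]]}}

```text
clock: 8.98
position: [0.4878, -0.3123, 0.2982]
tool_rot: [-3.14, -0.0, -3.062]
force: [0.1, 0.9, -0.3]
grip_width: 0.043
```

Run:
```python
from h import *
go(.5194,-.0796,.1979,5)
f=grab("top");save(f,"t4.png",(315,190,415,310),5)
```

```text
t 8.97 pos [ 0.4878 -0.3123  0.2982] rpy [-1.7990e+02 -1.0000e-02 -1.7545e+02] grip 0.043 F [ 0.1  0.9 -0.3] q7 2.03
 shift cur axes [-0.1999  0.9186  0.3995] | final axes [-0.207   0.9164  0.4012] turn [-0.0005 -0.0001 -0.0025]
```

View pics/t4.png

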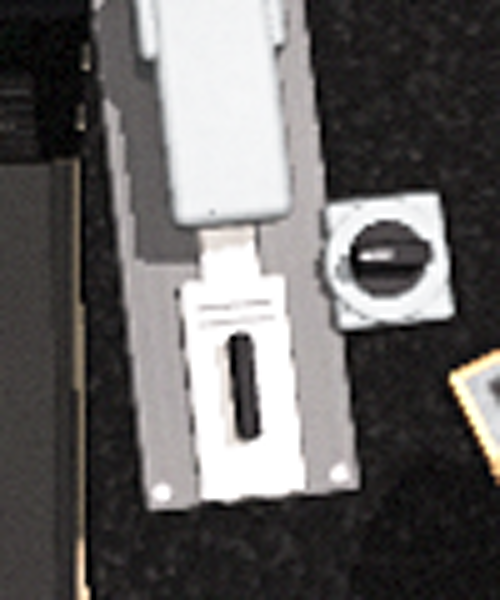

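Run:
```python
from h import *
f=grab("top");b=(315,190)
t,th=fit(f,"long",0,dict(WL=(183,281),WR=(285,275),RR=(304,493),RL=(202,502)),b,5,.02)
print("spot",t+.072*np.array([np.cos(th),np.sin(th)]))
B=p2w(f,crop2px([(147,510),(360,488)],b,5),.008);H=p2w(f,crop2px([(175,226),(291,217)],b,5),.092)
print(B,H)
E=p2w(f,crop2px([(123,265+30),(330,295-70)],b,5),.008);print(E)
im=f["pixels"].astype(int).mean(2)
# sub-pixel edges along rows: print rows through bed and wide part
for r in (250,262,275,283): print(r,im[r,335:392].round().astype(int).tolist())
```

```text
long xy [548.7 -78.3] yaw deg 3.65 res mm {'WL': [1.6, 0.7], 'WR': [0.5, -0.3], 'RR': [-0.9, -0.5], 'RL': [-1.3, 0.2]}
spot [ 0.62051046 -0.07369346]
[[ 0.4516719  -0.02580239  0.008     ]
 [ 0.46180943 -0.14505703  0.008     ]] [[ 0.6025736  -0.0403781   0.092     ]
 [ 0.60639666 -0.101953    0.092     ]]
[[ 0.5719785  -0.01456191  0.008     ]
 [ 0.60956153 -0.13177968  0.008     ]]
250 [29, 28, 32, 32, 85, 160, 174, 169, 169, 172, 171, 173, 168, 173, 177, 149, 221, 255, 255, 255, 255, 255, 255, 255, 251, 249, 236, 235, 235, 212, 206, 191, 192, 191, 245, 255, 255, 169, 172, 176, 176, 172, 175, 178, 180, 156, 98, 169, 191, 199, 245, 246, 247, 247, 250, 254, 254]
262 [34, 31, 33, 36, 24, 38, 106, 181, 169, 170, 171, 173, 172, 170, 168, 177, 151, 168, 255, 255, 255, 255, 255, 229, 234, 212, 6, 43, 70, 67, 69, 238, 255, 255, 255, 255, 255, 255, 204, 171, 175, 177, 174, 178, 174, 172, 175, 182, 157, 33, 27, 38, 44, 36, 31, 27, 30]
275 [36, 33, 35, 23, 27, 23, 15, 86, 185, 172, 176, 166, 173, 172, 171, 171, 174, 159, 85, 228, 255, 255, 255, 255, 255, 232, 209, 54, 41, 70, 64, 37, 214, 255, 255, 255, 255, 255, 255, 255, 167, 175, 175, 175, 176, 176, 170, 180, 179, 181, 148, 24, 28, 28, 44, 54, 46]
283 [30, 28, 25, 28, 27, 29, 28, 20, 98, 190, 176, 174, 171, 174, 175, 176, 173, 174, 157, 103, 239, 255, 255, 255, 255, 255, 255, 255, 255, 255, 255, 255, 255, 255, 255, 255, 255, 255, 255, 255, 252, 171, 174, 176, 172, 175, 196, 246, 253, 204, 166, 116, 27, 32, 45, 39, 30]
```

I'll refine with sub-pixel edge lines of the bed and the plate.

```bash
cat >> h.py <<'E'
def cross(v,i0,i1,th):
    st=1 if i1>i0 else -1
    for i in range(i0,i1,st):
        a,b=v[i],v[i+st]
        if (a-th)*(b-th)<=0 and a!=b: return i+st*(a-th)/(a-b)
def line(W):
    p=np.polyfit(W[:,0],W[:,1],1);r=W[:,1]-np.polyval(p,W[:,0]);k=abs(r)<.0012
    p=np.polyfit(W[k,0],W[k,1],1);return p,(np.std(W[k,1]-np.polyval(p,W[k,0]))*1e3).round(2),k.sum()
def edges(f,rows,mid):   # bed and plate side lines y=p0 x+p1 and their yaw
    im=f["pixels"].astype(float).mean(2);o={k:[] for k in("bL","pL","pR","bR")}
    for r in rows:
        v=im[r];m=int(mid(r))
        a=cross(v,m,m-30,205);b=cross(v,m,m+30,213)
        c=cross(v,m-40,m,100);d=cross(v,m+40,m,100)
        for k,u in zip(o,(c,a,b,d)):
            if u is not None:o[k].append((u,r))
    for k in o:
        W=p2w(f,o[k],.008 if k[0]=="b" else .02);p,sd,n=line(W);o[k]=p
        print(k,"yaw",np.degrees(np.arctan(p[0])).round(2),"y@.5 y@.62",np.polyval(p,[.5,.62]).round(4),"sd",sd,n)
    return o
E
python3 - <<'E'
from h import *
f=grab("top")
edges(f,range(248,288),lambda r:356+ (r-248)*.11)
im=f["pixels"].astype(float).mean(2)
# rear edge of plate & bed front: columns
for c in(345,348,358,362,366,370,376,380):print(c,im[283:297,c].round().astype(int).tolist())
for c in(355,360,365,370):print(c,im[228:252,c].round().astype(int).tolist())
E
```

```text
bL yaw 1.39 y@.5 y@.62 [0.0108 0.0137] sd 0.66 33
pL yaw 4.69 y@.5 y@.62 [-0.0529 -0.043 ] sd 0.46 35Traceback (most recent call last):
  File "<stdin>", line 3, in <module>
  File "h.py", line 54, in edges
    W=p2w(f,o[k],.008 if k[0]=="b" else .02);p,sd,n=line(W);o[k]=p
                                                    ~~~~^^^
  File "h.py", line 44, in line
    p=np.polyfit(W[k,0],W[k,1],1);return p,(np.std(W[k,1]-np.polyval(p,W[k,0]))*1e3).round(2),k.sum()
    raise TypeError("expected non-empty vector for x")
TypeError: expected non-empty vector for x
```

```bash
python3 - <<'E'
import re
s=open("h.py").read()
s=s.replace("a=cross(v,m,m-30,205);b=cross(v,m,m+30,213)","a=cross(v,m-2,m-30,205);b=cross(v,m+11,m+30,213)").replace("c=cross(v,m-40,m,100);d=cross(v,m+40,m,100)","c=cross(v,m-11,m-40,100);d=cross(v,m+20,m+45,100)")
s=s.replace("p=np.polyfit(W[:,0],W[:,1],1);r=","p=[.0872,np.median(W[:,1]-.0872*W[:,0])];r=").replace("<.0012","<.003")
open("h.py","w").write(s)
E
python3 - <<'E'
from h import *
f=grab("top")
edges(f,range(252,288),lambda r:356+ (r-248)*.11)
im=f["pixels"].astype(float).mean(2)
for c in(345,348,358,362,366,370,376,380):print(c,im[283:297,c].round().astype(int).tolist())
for c in(355,360,365,370):print(c,im[228:252,c].round().astype(int).tolist())
E
```

```text
bL yaw 4.89 y@.5 y@.62 [-0.0212 -0.011 ] sd 0.37 36
pL yaw 4.8 y@.5 y@.62 [-0.0528 -0.0428] sd 0.51 36
pR yaw 4.88 y@.5 y@.62 [-0.1099 -0.0997] sd 0.63 36
bR yaw 5.37 y@.5 y@.62 [-0.1412 -0.1299] sd 0.6 32
345 [174, 175, 178, 176, 195, 224, 194, 186, 175, 51, 33, 27, 26, 24]
348 [173, 173, 178, 179, 240, 255, 255, 174, 158, 17, 21, 22, 24, 24]
358 [255, 255, 255, 255, 255, 255, 255, 50, 10, 23, 26, 29, 30, 34]
362 [255, 255, 255, 255, 255, 255, 232, 71, 22, 28, 33, 30, 31, 27]
366 [255, 255, 255, 255, 255, 255, 112, 21, 35, 43, 25, 26, 30, 32]
370 [255, 255, 255, 255, 255, 255, 133, 24, 26, 29, 33, 31, 39, 41]
376 [169, 165, 171, 159, 158, 154, 15, 27, 29, 28, 29, 24, 24, 30]
380 [176, 171, 173, 178, 171, 119, 25, 27, 30, 25, 25, 29, 27, 29]
355 [242, 242, 244, 243, 240, 212, 164, 114, 211, 198, 177, 163, 170, 224, 214, 217, 218, 202, 230, 255, 255, 255, 255, 208]
360 [243, 243, 245, 242, 231, 189, 125, 167, 228, 221, 218, 245, 255, 255, 255, 255, 255, 255, 255, 255, 255, 255, 248, 196]
365 [244, 244, 244, 241, 211, 161, 89, 184, 228, 201, 237, 255, 255, 255, 255, 255, 255, 255, 255, 255, 255, 255, 207, 245]
370 [243, 243, 243, 230, 188, 121, 147, 180, 180, 177, 178, 174, 177, 177, 177, 174, 187, 245, 255, 255, 255, 255, 255, 255]
```

By the edge lines, the plate's centre line is within 0.8 mm of the bed's, and lengthwise it's within about 1 mm. It has lain still for over a second. I'll fetch it and look at the spot for the mark.

>>> {"name": "carry_out", "arguments": {"targets": [[[0,0.23,0],[0,0,-0.0025],0.5],[[-0.05,0.23,0],[0,0,0],0.5],[[-0.08,0.23,0],[0,0,0],0.5],[[-0.075,0.226,0],[0,0,0],0.5],[[0,0,0],[0,0,0],0.5],[[0,0,0.15],[0,0,0],0.5],[[0,0,0.15],[0,0,0],0.5],[[0,0,0.08],[0,0,0],0.5]]}}

```text
clock: 10.18
position: [0.5183, -0.0746, 0.202]
tool_rot: [3.141, -0.002, -3.047]
force: [0.3, 0.8, 0.3]
grip_width: 0.0428
```

Run:
```python
from h import *
go(.5195,-.0794,.1987,5)
```

```text
t 10.18 pos [ 0.5183 -0.0746  0.202 ] rpy [ 1.7998e+02 -1.0000e-01 -1.7458e+02] grip 0.0428 F [0.3 0.8 0.3] q7 1.56
 shift cur axes [-0.0029 -0.0195  0.0131] | final axes [-0.003  -0.0194  0.0131] turn [ 0.0001 -0.0006  0.0023]
```

>>> {"name": "carry_out", "arguments": {"targets": [[[-0.003,-0.02,0.008],[0,0,0.0023],0.5],[[0,0,0.004],[0,0,0],0.5],[[0,0,0],[0,0,0],0],[[0,0,0],[0,0,0],0],[[0,0,0],[0,0,0],0],[[0,0,0],[0,0,0],0],[[0,0,-0.002],[0,0,0],0],[[0.02,0,0],[0,0,0],0]]}}

```text
clock: 11.18
position: [0.5156, -0.0802, 0.2014]
tool_rot: [-3.141, 0.002, -3.055]
force: [2.5, 0.7, 3.5]
grip_width: 0.0123
```

>>> {"name": "carry_out", "arguments": {"targets": [[[0.04,0,0],[0,0,0],0],[[0.06,0,0],[0,0,0],0],[[0.06,0,0],[0,0,0],0],[[0.04,0,0],[0,0,0],0],[[0.02,0,0],[0,0,0],0],[[0,0,0],[0,0,0],0]]}}

```text
clock: 11.92
position: [0.4599, -0.0852, 0.2014]
tool_rot: [-3.141, 0.0, -3.056]
force: [-0.3, 0.3, 12.1]
grip_width: 0.013
```

Run:
```python
from h import *
go(.4746,-.0835,.30,5)
f=grab("top");save(f,"t5.png",(340,225,385,265),16)
```

```text
t 11.93 pos [ 0.4599 -0.0852  0.2014] rpy [-1.7999e+02  2.0000e-02 -1.7508e+02] grip 0.013 F [-0.3  0.3 12.1] q7 1.56
 shift cur axes [-0.0592  0.0016 -0.3945] | final axes [-0.059   0.0016 -0.3945] turn [-0.0001  0.0001 -0.0004]
```

View pics/t5.png

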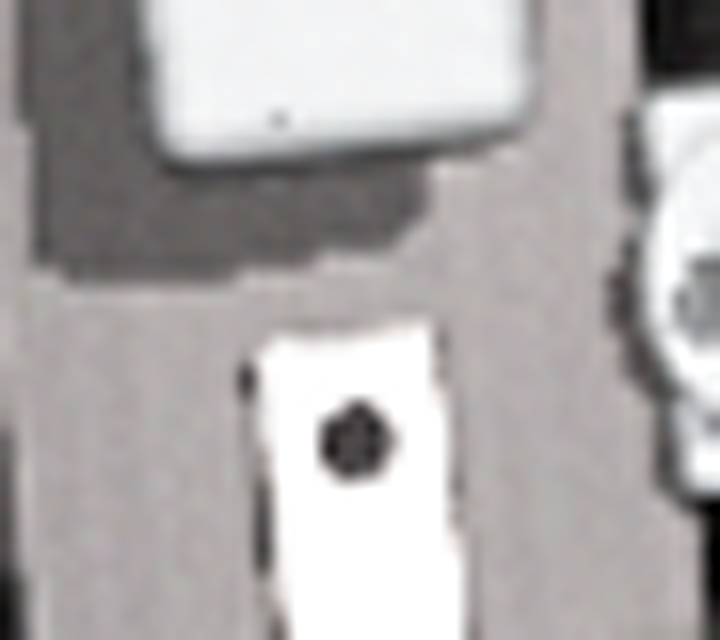

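Run:
```python
from h import *
f=grab("top");im=f["pixels"]
cx,cy=crop2px((357,440),(340,225),16);x,y=int(round(cx)),int(round(cy));print(cx,cy);print(im[y-3:y+4,x-3:x+4].tolist())
s=bot.observe();g=im.astype(float).mean(2);ys,xs=np.mgrid[y-4:y+5,x-4:x+5];w=np.clip(170-g[ys,xs],0,None);c=((w*xs).sum()/w.sum(),(w*ys).sum()/w.sum());P=p2w(f,[c],.02)[0];D=P-s["position"];a=s["tool_rot"][2]-np.pi;c_,s_=np.cos(a),np.sin(a)
print(c,P,1000*(c_*D[0]+s_*D[1]),1000*(-s_*D[0]+c_*D[1]))
x,y=crop2px((226,160),(235,240),7).round().astype(int);print("short spot");print(im[y-3:y+4,x-3:x+4].tolist())
```

```text
361.84375 252.03125
[[[255, 255, 255], [255, 255, 255], [255, 255, 255], [255, 255, 255], [255, 255, 255], [255, 255, 255], [255, 255, 255]], [[255, 255, 255], [255, 255, 255], [181, 175, 175], [87, 85, 83], [190, 185, 183], [255, 255, 255], [255, 255, 255]], [[255, 255, 255], [113, 107, 109], [67, 62, 63], [71, 66, 67], [67, 64, 66], [209, 203, 202], [255, 255, 255]], [[251, 249, 249], [66, 62, 63], [73, 69, 71], [75, 73, 74], [71, 64, 66], [151, 145, 145], [255, 254, 254]], [[255, 253, 254], [70, 66, 67], [72, 67, 68], [74, 70, 73], [70, 64, 68], [198, 192, 190], [255, 255, 255]], [[255, 255, 255], [199, 192, 194], [92, 88, 87], [107, 104, 105], [141, 135, 136], [243, 241, 239], [255, 255, 255]], [[255, 255, 255], [255, 255, 255], [234, 231, 232], [242, 239, 239], [255, 255, 255], [255, 255, 255], [255, 255, 255]]]
(np.float64(361.63440127243814), np.float64(252.14837536923423)) [ 0.56030119 -0.07642217  0.02      ] 100.69793748435217 0.11518782222148978
short spot
[[[255, 255, 255], [255, 255, 255], [255, 255, 255], [255, 255, 255], [255, 255, 255], [255, 255, 255], [255, 255, 255]], [[255, 255, 255], [255, 255, 255], [195, 187, 189], [215, 210, 212], [255, 254, 254], [255, 255, 255], [255, 255, 255]], [[255, 255, 255], [184, 177, 181], [57, 50, 54], [57, 52, 54], [93, 89, 89], [237, 234, 236], [255, 255, 255]], [[253, 251, 250], [57, 53, 55], [69, 64, 65], [66, 62, 65], [61, 57, 61], [148, 145, 146], [255, 255, 255]], [[235, 229, 230], [51, 46, 51], [65, 61, 64], [67, 62, 68], [60, 54, 59], [149, 145, 143], [255, 255, 255]], [[255, 255, 255], [117, 110, 113], [56, 51, 53], [66, 60, 63], [69, 66, 70], [188, 183, 186], [255, 255, 255]], [[255, 255, 255], [252, 250, 250], [217, 212, 210], [183, 180, 177], [235, 230, 229], [255, 255, 255], [255, 255, 255]]]
```

No mark shows at this resolution, but the placement was within about 1 mm by every measure I have. Next I'll fit the pocket outlines sub-pixel in the saved first pictures from both cameras.

```bash
cat >> h.py <<'E'
from scipy.optimize import minimize
def tfit(f,img,k,x0,z,o0=2.,white=False,fixo=None,pad=6):
    g=img.astype(float).mean(2)
    def poly(p,o):
        O=outline(k,o);ks=["TL","TR","IR","WR","RR","RL","WL","IL"] if k=="long" else ["TL","TR","RR","RL","WL","IL"]
        M=np.array([O[i] for i in ks])/1000;c,s=np.cos(p[2]),np.sin(p[2])
        W=M@np.array([[c,s],[-s,c]])+p[:2];return w2p(f,np.c_[W,np.full(len(W),z)])
    q=poly(x0,o0);a=np.floor(q.min(0)).astype(int)-pad;b=np.ceil(q.max(0)).astype(int)+pad
    G=g[a[1]:b[1],a[0]:b[0]];n=8
    def res(v):
        P=(poly(v[:3]*[1e-3,1e-3,1e-2]+np.array([0,0,0]),v[3] if fixo is None else fixo)-a+.5)*n-.5
        m=np.zeros((G.shape[0]*n,G.shape[1]*n),np.uint8);cv2.fillPoly(m,[np.round(P*16).astype(np.int32)],255,shift=4)
        m=cv2.GaussianBlur(m,(0,0),n*.35);m=cv2.resize(m,G.shape[::-1],interpolation=cv2.INTER_AREA)/255.
        # weight near the polygon
        w=cv2.dilate((m>.02).astype(np.uint8),np.ones((5,5)));w=w.astype(bool)
        A=np.c_[m[w],np.ones(w.sum())];c=np.linalg.lstsq(A,G[w],rcond=None)[0];return np.abs(A@c-G[w]).mean()
    v0=np.array([x0[0]*1e3,x0[1]*1e3,x0[2]*1e2,o0]);S=np.vstack([v0]+[v0+d for d in np.diag([3,3,2.5,.8])])
    r=minimize(res,v0,method="Nelder-Mead",options=dict(initial_simplex=S,xatol=.02,fatol=1e-3,maxiter=500))
    print(k,"z",z,"xy",r.x[:2].round(2),"yaw",np.degrees(r.x[2]/100).round(2),"o",r.x[3].round(2),"err",round(r.fun,2));return r.x
E
python3 - <<'E'
from h import *
for n in("top","scene"):
    f=grab(n);img=cv2.imread(f"pics/{n}0.png")
    for z in(.018,.008):
        tfit(f,img,"long",(.5307,-.3123,-1.132),z);tfit(f,img,"short",(.4231,-.3747,-1.131),z)
E
```

```text
long z 0.018 xy [ 531.98 -312.42] yaw -64.8 o 1.68 err 6.39
short z 0.018 xy [ 423.59 -375.  ] yaw -64.16 o 1.78 err 10.31
long z 0.008 xy [ 532.23 -314.6 ] yaw -64.67 o 1.98 err 6.68
short z 0.008 xy [ 422.98 -377.49] yaw -64.04 o 2.2 err 10.3
long z 0.018 xy [ 530.69 -312.62] yaw -64.83 o -1.25 err 8.46
short z 0.018 xy [ 422.49 -375.31] yaw -63.17 o -0.39 err 10.6
long z 0.008 xy [ 530.3  -326.33] yaw -64.73 o -1.01 err 8.34
short z 0.008 xy [ 420.53 -389.44] yaw -63.94 o -0.9 err 9.89
```

Both cameras put the long pocket near (0.5314, -0.3125) at yaw -64.8°. I'll lift the insert, turn it and carry it over.

>>> {"name": "carry_out", "arguments": {"targets": [[[0.02,0,-0.06],[0,0,0],0],[[0,0,-0.18],[0,0,0],0],[[0,0,-0.22],[0,0,0],0],[[0,0,0],[0,0,0.055],0],[[0,0,0],[0,0,0.055],0],[[0,0,0],[0,0,0.055],0],[[0,0,0],[0,0,0.055],0],[[0,0,0],[0,0,0.055],0]]}}

```text
clock: 13.12
position: [0.4546, -0.0856, 0.3165]
tool_rot: [-3.142, -0.001, 2.358]
force: [0.1, 0.5, -1.2]
grip_width: 0.0125
```

>>> {"name": "carry_out", "arguments": {"targets": [[[0,0,0],[0,0,0.055],0],[[0,0,0],[0,0,0.055],0],[[-0.2,-0.032,0],[0,0,0.003],0],[[-0.2,-0.032,0],[0,0,0],0],[[-0.2,-0.032,0],[0,0,0],0],[[-0.2,-0.032,0],[0,0,0],0],[[0,0,0.1],[0,0,0],0],[[0,0,0.1],[0,0,0],0]]}}

```text
clock: 14.12
position: [0.5109, -0.2804, 0.2658]
tool_rot: [3.141, -0.001, 2.007]
force: [-0.7, -0.6, -1.5]
grip_width: 0.013
```

Run:
```python
from h import *
go(.5192,-.2865,.215,-64.8)
f=grab("top");save(f,"t6.png",(390,215,520,335),5)
```

```text
t 14.12 pos [ 0.5109 -0.2804  0.2658] rpy [ 1.7999e+02 -4.0000e-02  1.1502e+02] grip 0.013 F [-0.7 -0.6 -1.5] q7 0.97
 shift cur axes [-0.0362  0.0199  0.2033] | final axes [-0.0361  0.0198  0.2034] turn [ 0.     -0.0002 -0.001 ]
```

View pics/t6.png

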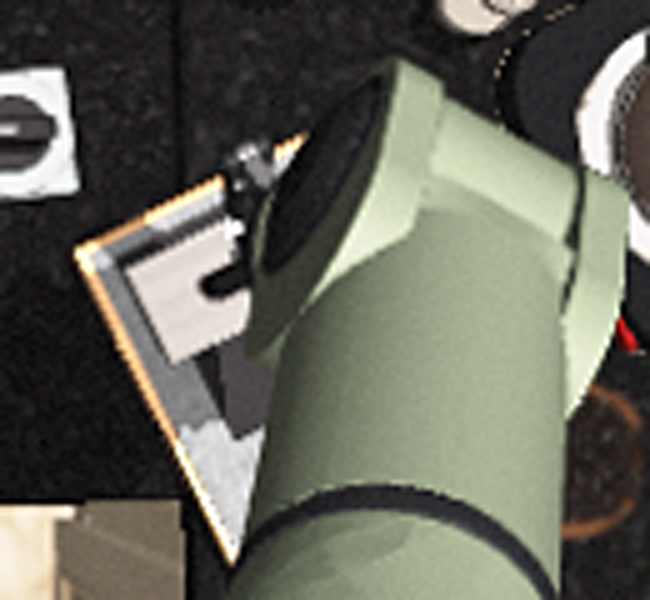

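The rear of the insert is visible, with corners at (127,265) and (174,363), and still held square. I'll move over the pocket and stop just above the foam.

>>> {"name": "carry_out", "arguments": {"targets": [[[-0.036,0.02,0],[0,0,-0.001],0],[[0,0,0.08],[0,0,0],0],[[0,0,0.06],[0,0,0],0],[[0,0,0.03],[0,0,0],0],[[0,0,0],[0,0,0],0],[[0,0,0],[0,0,0],0]]}}

```text
clock: 14.92
position: [0.5203, -0.2862, 0.224]
tool_rot: [3.141, 0.001, 2.012]
force: [0.6, 1.1, -2.1]
grip_width: 0.013
```

Run:
```python
from h import *
go(.5192,-.2865,.2014,-64.8)
f=grab("top");save(f,"t7.png",(400,240,455,300),10)
g=grab("scene");cv2.imwrite("pics/s3full.png",g["pixels"][:,:,::-1])
```

```text
t 14.93 pos [ 0.5203 -0.2862  0.224 ] rpy [1.7998e+02 3.0000e-02 1.1527e+02] grip 0.013 F [ 0.6  1.1 -2.1] q7 0.98
 shift cur axes [ 0.001  -0.0045  0.0906] | final axes [ 0.0009 -0.0045  0.0906] turn [0.0001 0.0002 0.0004]
```

View pics/t7.png

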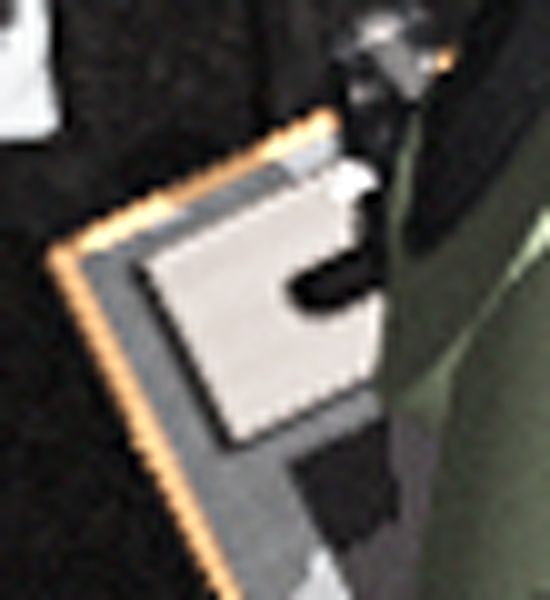

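Rear corners read at crop (145,264) and (234,444); the insert lies parallel over the pocket's rear.

Run:
```python
from h import *
f=grab("top");b=(400,240)
C=crop2px([(145,264),(234,444)],b,10)
for z in(.0396,.0426):
    t,th,r=rigid(np.array([(-90,28),(-90,-28)])/1000,p2w(f,C,z));print(z,(t*1000).round(1),np.degrees(th).round(2),(r*1e3).round(1).tolist())
```

```text
0.0396 [ 532.  -311.4] -65.01 [[-0.5, -0.2], [0.5, 0.2]]
0.0426 [ 532.  -310.9] -65.01 [[-0.6, -0.3], [0.6, 0.3]]
```

>>> {"name": "carry_out", "arguments": {"targets": [[[-0.002,-0.003,0.02],[0,0,0],0],[[0,0,0.02],[0,0,0],0],[[0,0,0.02],[0,0,0],0],[[0,0,0],[0,0,0],0]]}}

```text
clock: 15.58
position: [0.5196, -0.2868, 0.2079]
tool_rot: [-3.141, -0.001, 2.012]
force: [0.3, -0.4, -0.6]
grip_width: 0.0127
```

>>> {"name": "carry_out", "arguments": {"targets": [[[0,0,0.008],[0,0,0],0],[[0,0,0.008],[0,0,0],0],[[0,0,0.004],[0,0,0],0],[[0,0,0],[0,0,0],0]]}}

```text
clock: 16.08
position: [0.5197, -0.2869, 0.2034]
tool_rot: [-3.142, -0.0, 2.012]
force: [0.2, 0.3, -1.6]
grip_width: 0.013
```

>>> {"name": "carry_out", "arguments": {"targets": [[[0,0,0.006],[0,0,0],0],[[0,0,0.004],[0,0,0],0],[[0,0,0],[0,0,0],0],[[0,0,0],[0,0,0],0]]}}

```text
clock: 16.58
position: [0.5197, -0.2869, 0.2014]
tool_rot: [3.141, 0.0, 2.012]
force: [-2.4, 1.6, 9.0]
grip_width: 0.0126
```

It touches at exactly the expected floor height (0.2014). I'll press a little, release and retreat to a place that gives a clear view.

>>> {"name": "carry_out", "arguments": {"targets": [[[0,0,0.003],[0,0,0],0],[[0,0,0],[0,0,0],0],[[0,0,-0.003],[0,0,0],0],[[0,0,0],[0,0,0],0.5],[[0,0,0],[0,0,0],0.5],[[0,0,0],[0,0,0],0.5],[[0,0,-0.1],[0,0,0],0.5],[[0,0,-0.15],[0,0,0],0.5]]}}

```text
clock: 17.58
position: [0.5194, -0.2867, 0.2633]
tool_rot: [-3.14, -0.001, 2.012]
force: [1.3, 0.7, 0.3]
grip_width: 0.0429
```

Run:
```python
from h import *
go(.449,.2198,.30,-14.8)
```

```text
t 17.57 pos [ 0.5194 -0.2867  0.2633] rpy [-1.7992e+02 -9.0000e-02  1.1528e+02] grip 0.0429 F [1.3 0.7 0.3] q7 0.97
 shift cur axes [ 1.9525  0.6102 -0.1447] | final axes [ 0.7899  1.8869 -0.1468] turn [-2.000e-04 -6.000e-04 -2.773e-01]
```

>>> {"name": "carry_out", "arguments": {"targets": [[[0.21,0.066,-0.08],[0,0,0],0.5],[[0.23,0.072,-0.06],[0,0,0],0.5],[[0.23,0.072,0],[0,0,0],0.6],[[0.23,0.072,0],[0,0,0],0.6],[[0.23,0.072,0],[0,0,0],0.6],[[0.23,0.072,0],[0,0,0],0.6],[[0.23,0.072,0],[0,0,0],0.6],[[0.2,0.062,0],[0,0,0],0.6]]}}

```text
clock: 18.58
position: [0.4546, 0.1798, 0.2985]
tool_rot: [3.141, -0.0, 2.013]
force: [0.8, 0.4, -0.4]
grip_width: 0.0513
```

>>> {"name": "carry_out", "arguments": {"targets": [[[0.16,0.05,0],[0,0,0],0.6],[[0,0,0],[0,0,-0.0555],0.6],[[0,0,0],[0,0,-0.0555],0.6],[[0,0,0],[0,0,-0.0555],0.6],[[0,0,0],[0,0,-0.0555],0.6],[[0,0,0],[0,0,-0.0555],0.6],[[0,0,0],[0,0,0],0.6]]}}

```text
clock: 19.45
position: [0.4496, 0.2189, 0.2985]
tool_rot: [3.141, -0.0, 2.882]
force: [-0.5, 0.4, 0.7]
grip_width: 0.0512
```

Run:
```python
from h import *
go(.449,.2198,.197,-14.8)
f=grab("top");cv2.imwrite("pics/t8full.png",f["pixels"][:,:,::-1])
a=f["pixels"][235:325,225:345,::-1];b=f["pixels"][220:310,405:525,::-1]
cv2.imwrite("pics/t8.png",cv2.resize(np.hstack([a,b]),None,fx=3.3,fy=3.3,interpolation=cv2.INTER_CUBIC))
```

```text
t 19.45 pos [0.4496 0.2189 0.2985] rpy [ 1.7998e+02 -1.0000e-02  1.6515e+02] grip 0.0512 F [-0.5  0.4  0.7] q7 0.7
 shift cur axes [0.0031 0.003  0.4058] | final axes [0.0031 0.0031 0.4058] turn [ 0.0001 -0.     -0.0003]
```

View pics/t8.png

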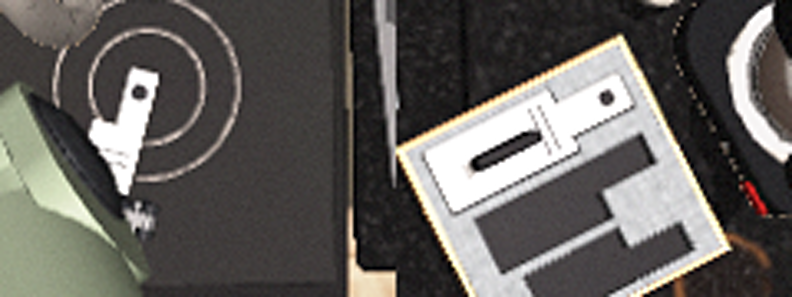

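The long insert sits seated in its pocket, and the short one hasn't moved (spot at about px (267,263)). I'll grasp the short one.

>>> {"name": "carry_out", "arguments": {"targets": [[[0.002,0.003,0.15],[0,0,0],0.6],[[0,0,0.15],[0,0,0],0.6],[[0,0,0.08],[0,0,0],0.6],[[0,0,0.024],[0,0,0],0.6],[[0,0,0],[0,0,0],0],[[0,0,0],[0,0,0],0],[[0,0,0],[0,0,0],0],[[0,0,0],[0,0,0],0]]}}

```text
clock: 20.5
position: [0.4494, 0.2201, 0.1984]
tool_rot: [3.14, 0.001, 2.883]
force: [-1.2, -1.4, 4.8]
grip_width: 0.013
```

>>> {"name": "carry_out", "arguments": {"targets": [[[0,0,0],[0,0,0],0],[[0,0,-0.05],[0,0,0],0],[[0,0,-0.15],[0,0,0],0],[[0,0,-0.2],[0,0,0],0],[[0,0,0],[0,0,0],0],[[0,0,0],[0,0,0],0]]}}

```text
clock: 21.25
position: [0.449, 0.2198, 0.2979]
tool_rot: [3.141, 0.0, 2.884]
force: [0.3, 0.8, -1.6]
grip_width: 0.0129
```

```bash
cat >> h.py <<'E'
def spot(f,guess,z,n=7):
    s=bot.observe();g=f["pixels"].astype(float).mean(2);x,y=[int(round(v)) for v in guess]
    ys,xs=np.mgrid[y-n:y+n+1,x-n:x+n+1]
    bw=(g[ys,xs]<150).astype(np.uint8);k,lab,st,ce=cv2.connectedComponentsWithStats(bw)
    c=[i for i in range(1,k) if 12<st[i,4]<60 and st[i,0]>0 and st[i,1]>0 and st[i,0]+st[i,2]<2*n+1 and st[i,1]+st[i,3]<2*n+1]
    print("cands",[(ce[i]+[x-n,y-n],st[i,4]) for i in c])
    i=min(c,key=lambda i:np.hypot(*(ce[i]-n)));m=cv2.dilate((lab==i).astype(np.uint8),np.ones((3,3)))
    w=np.clip(200-g[ys,xs],0,None)*m;c=((w*xs).sum()/w.sum(),(w*ys).sum()/w.sum());P=p2w(f,[c],z)[0];D=P-s["position"];a=s["tool_rot"][2]-np.pi;c_,s_=np.cos(a),np.sin(a)
    print("px",np.round(c,2),"world",P.round(4),"fwd/left of TCP mm",(1000*(c_*D[0]+s_*D[1])).round(1),(1000*(-s_*D[0]+c_*D[1])).round(1))
E
python3 - <<'E'
from h import *
go(.4847,-.0736,.30,5)
f=grab("top");z=bot.observe()["position"][2]-.1979+.02
q=w2p(f,[[.536,.187,z]])[0];print(q,z)
spot(f,q,z,9)
E
```

```text
t 21.25 pos [0.449  0.2198 0.2979] rpy [1.7998e+02 3.0000e-02 1.6522e+02] grip 0.0129 F [ 0.3  0.8 -1.6] q7 0.69
 shift cur axes [-0.4377 -1.0982 -0.0088] | final axes [-0.0401 -1.1816 -0.0085] turn [ 1.000e-04  2.000e-04 -1.099e-01]
[262.59264949 260.86525497] 0.11931473817157785
cands [(array([262.59090909, 261.36363636]), np.int32(22))]
px [262.58 261.17] world [0.5352 0.187  0.1193] fwd/left of TCP mm 91.8 -9.6
```

>>> {"name": "carry_out", "arguments": {"targets": [[[-0.087,-0.219,0],[0,0,0],0],[[-0.087,-0.219,0],[0,0,0],0],[[-0.087,-0.219,0],[0,0,0],0],[[-0.087,-0.219,0],[0,0,0],0],[[-0.087,-0.219,0],[0,0,0],0],[[0,0,0],[0,0,-0.055],0],[[0,0,0.1],[0,0,-0.055],0],[[0,0,0.1],[0,0,0],0]]}}

```text
clock: 22.3
position: [0.4841, -0.0728, 0.246]
tool_rot: [3.141, -0.001, -3.052]
force: [0.4, -0.2, -1.5]
grip_width: 0.0124
```

Run:
```python
from h import *
go(.4839,-.0727,.1990,5)
f=grab("top");z=bot.observe()["position"][2]-.1984+.02
spot(f,w2p(f,[[.577,-.075,z]])[0],z,9)
```

```text
t 22.3 pos [ 0.4841 -0.0728  0.246 ] rpy [ 1.7996e+02 -7.0000e-02 -1.7485e+02] grip 0.0124 F [ 0.4 -0.2 -1.5] q7 1.56
 shift cur axes [0.0005 0.0004 0.1879] | final axes [0.0008 0.0005 0.1879] turn [ 0.0002 -0.0004  0.0008]
cands [(array([362.        , 245.21052632]), np.int32(19))]
px [361.96 245.17] world [ 0.5765 -0.0745  0.0649] fwd/left of TCP mm 92.7 -10.1
```

>>> {"name": "carry_out", "arguments": {"targets": [[[0,0,0.1],[0,0,0],0],[[0,0,0.06],[0,0,0],0],[[0,0,0.02],[0,0,0],0],[[0,0,0.006],[0,0,0],0],[[0,0,0],[0,0,0],0],[[0,0,0],[0,0,0],0]]}}

```text
clock: 23.1
position: [0.4846, -0.0725, 0.2014]
tool_rot: [-3.141, 0.001, -3.054]
force: [-0.8, -0.2, -0.9]
grip_width: 0.0127
```

Run:
```python
from h import *
go(.5287,-.0688,.1984,5)
f=grab("top");spot(f,w2p(f,[[.577,-.075,.02]])[0],.02,8)
```

```text
t 23.1 pos [ 0.4846 -0.0725  0.2014] rpy [-1.7999e+02  4.0000e-02 -1.7498e+02] grip 0.0127 F [-0.8 -0.2 -0.9] q7 1.53
 shift cur axes [-0.1769 -0.0005  0.0123] | final axes [-0.1769 -0.0004  0.0122] turn [-0.0001  0.0002  0.0001]
cands [(array([361., 246.]), np.int32(17))]
px [360.88 246.01] world [ 0.5775 -0.0747  0.02  ] fwd/left of TCP mm 92.3 -10.3
```

>>> {"name": "carry_out", "arguments": {"targets": [[[0,0,0.006],[0,0,0],0],[[0,0,0.003],[0,0,0],0],[[0,0,0],[0,0,0],0]]}}

```text
clock: 23.52
position: [0.4845, -0.0725, 0.199]
tool_rot: [-3.141, 0.0, -3.054]
force: [-2.7, 0.7, 8.3]
grip_width: 0.013
```

>>> {"name": "carry_out", "arguments": {"targets": [[[-0.03,0,0],[0,0,0],0],[[-0.04,0,0],[0,0,0],0],[[-0.04,0,0],[0,0,0],0],[[-0.04,0,0],[0,0,0],0],[[-0.026,0,0],[0,0,0],0],[[0,0,0],[0,0,0],0],[[0,0,0],[0,0,0],0]]}}

```text
clock: 24.4
position: [0.5284, -0.0688, 0.199]
tool_rot: [-3.141, 0.0, -3.054]
force: [-2.0, -0.1, 7.2]
grip_width: 0.0126
```

Run:
```python
from h import *
go(.5283,-.0686,.1990,5)
```

```text
t 24.4 pos [ 0.5284 -0.0688  0.199 ] rpy [-1.7999e+02  1.0000e-02 -1.7498e+02] grip 0.0126 F [-2.  -0.1  7.2] q7 1.54
 shift cur axes [0.0002 0.0006 0.    ] | final axes [0.0002 0.0006 0.    ] turn [-0.0001  0.0001  0.0001]
```

Spot on target to within 0.2 mm. I'll release, hold still, then retreat for a check.

>>> {"name": "carry_out", "arguments": {"targets": [[[0,0,-0.001],[0,0,0],0],[[0,0,0],[0,0,0],0.5],[[0,0,0],[0,0,0],0.5],[[0,0,0],[0,0,0],0.5],[[0,0,0],[0,0,0],0.5],[[0,0,0],[0,0,0],0.5],[[0,0,0],[0,0,0],0.5]]}}

```text
clock: 25.28
position: [0.5283, -0.0686, 0.1989]
tool_rot: [-3.142, -0.0, -3.054]
force: [0.5, 0.2, -1.0]
grip_width: 0.0425
```

>>> {"name": "carry_out", "arguments": {"targets": [[[0,0,-0.1],[0,0,0],0.5],[[0,0,-0.15],[0,0,0],0.5],[[0,0,-0.15],[0,0,0],0.5],[[0.1,-0.2,0],[0,0,0],0.5],[[0.1,-0.22,0],[0,0,0],0.5],[[0,-0.24,0],[0,0,0],0.5],[[0,-0.24,0],[0,0,0],0.5],[[0,0,0],[0,0,0],0.5]]}}

```text
clock: 26.28
position: [0.4971, -0.3018, 0.2987]
tool_rot: [-3.14, -0.0, -3.06]
force: [-0.1, 1.8, -0.1]
grip_width: 0.0428
```

Run:
```python
from h import *
go(.5284,-.0688,.1990,5)
f=grab("top");save(f,"t9.png",(315,190,415,310),5)
```

```text
t 26.27 pos [ 0.4971 -0.3018  0.2987] rpy [-1.7990e+02 -2.0000e-02 -1.7533e+02] grip 0.0428 F [-0.1  1.8 -0.1] q7 2.0
 shift cur axes [-0.2007  0.9193  0.3971] | final axes [-0.2058  0.9174  0.3987] turn [-0.0006 -0.0001 -0.0018]
```

View pics/t9.png

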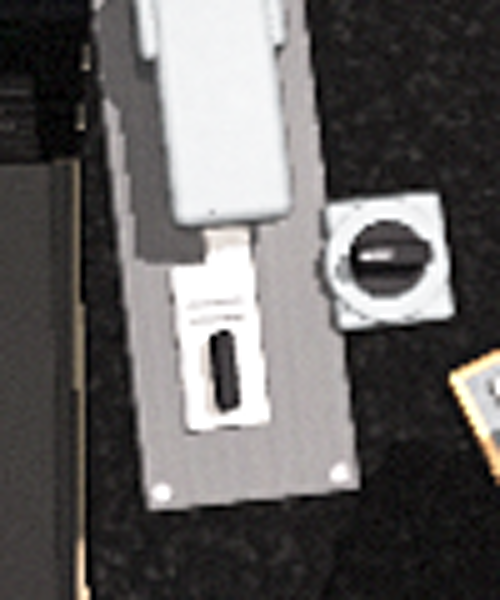

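The short insert lies straight on the bed. Crop corners: WL (171,267), RL (187,432), RR (270,424).

Run:
```python
from h import *
f=grab("top");b=(315,190)
t,th=fit(f,"short",0,dict(WL=(171,267),RL=(187,432),RR=(270,424),IL=(203,265)),b,5,.02)
c,s=np.cos(th),np.sin(th);print("spot",t+.052*np.array([c,s])-.010*np.array([-s,c]))
print("5deg spot",t+.052*np.array([.9962,.0872])-.010*np.array([-.0872,.9962]))
v=tfit(f,f["pixels"],"short",(t[0],t[1],.0872),.02,0.)
```

```text
short xy [567.  -64.4] yaw deg 5.46 res mm {'WL': [1.5, -0.7], 'RL': [-0.7, 0.8], 'RR': [-1.2, -1.5], 'IL': [0.4, 1.4]}
spot [ 0.61976506 -0.06937218]
5deg spot [ 0.61972426 -0.06978898]
short z 0.02 xy [567.54 -65.56] yaw 5.87 o 1.33 err 39.86
```

The spot is within about 1.5 mm of the needle by image, and closer by the tool pose. I'll fetch it.

>>> {"name": "carry_out", "arguments": {"targets": [[[0,0.23,0],[0,0,0],0.5],[[-0.05,0.23,0],[0,0,0],0.5],[[-0.08,0.23,0],[0,0,0],0.5],[[-0.075,0.21,0],[0,0,0],0.5],[[0,0,0],[0,0,0],0.5],[[0,0,0.15],[0,0,0],0.5],[[0,0,0.12],[0,0,0],0.5],[[0,0,0],[0,0,0],0.5]]}}

```text
clock: 27.38
position: [0.5287, -0.068, 0.2301]
tool_rot: [3.141, -0.004, -3.053]
force: [-0.2, 0.3, 0.8]
grip_width: 0.0426
```

Run:
```python
from h import *
go(.5284,-.0688,.1995,5)
```

```text
t 27.38 pos [ 0.5287 -0.068   0.2301] rpy [ 179.97   -0.2  -174.91] grip 0.0426 F [-0.2  0.3  0.8] q7 1.55
 shift cur axes [ 0.0009 -0.003   0.1225] | final axes [ 0.0013 -0.003   0.1225] turn [ 0.0002 -0.0011  0.0005]
```

>>> {"name": "carry_out", "arguments": {"targets": [[[0.001,-0.003,0.06],[0,0,0],0.5],[[0,0,0.05],[0,0,0],0.5],[[0,0,0.01],[0,0,0],0.5],[[0,0,0],[0,0,0],0],[[0,0,0],[0,0,0],0],[[0,0,0],[0,0,0],0],[[0,0,0],[0,0,0],0],[[0.01,0,-0.001],[0,0,0],0]]}}

```text
clock: 28.38
position: [0.527, -0.0695, 0.2019]
tool_rot: [-3.142, 0.001, -3.054]
force: [-0.5, 0.4, -0.4]
grip_width: 0.0123
```

>>> {"name": "carry_out", "arguments": {"targets": [[[0.04,0,0],[0,0,0],0],[[0.06,0,0],[0,0,0],0],[[0.06,0,0],[0,0,0],0],[[0.06,0,0],[0,0,0],0],[[0.03,0,0],[0,0,0],0],[[0,0,0],[0,0,0],0]]}}

```text
clock: 29.12
position: [0.4635, -0.0752, 0.2018]
tool_rot: [-3.141, -0.002, -3.054]
force: [-7.0, -0.5, 15.8]
grip_width: 0.0125
```

Run:
```python
from h import *
go(.5284,-.0688,.1995,5)
f=grab("top");s=bot.observe();p=s["position"];spot(f,w2p(f,[[p[0]+.0928,p[1]-.002,.02]])[0],.02,8)
```

```text
t 29.12 pos [ 0.4635 -0.0752  0.2018] rpy [-1.7999e+02 -1.1000e-01 -1.7499e+02] grip 0.0125 F [-7.  -0.5 15.8] q7 1.53
 shift cur axes [-0.261   0.0027  0.0088] | final axes [-0.2609  0.0027  0.0093] turn [-0.     -0.0006  0.0001]
cands [(array([362.        , 254.35294118]), np.int32(17))]
px [361.9  254.32] world [ 0.5542 -0.077   0.02  ] fwd/left of TCP mm 90.2 -9.8
```

>>> {"name": "carry_out", "arguments": {"targets": [[[0.02,0,-0.06],[0,0,0],0],[[0,0,-0.18],[0,0,0],0],[[0,0,-0.22],[0,0,0],0],[[0,0,0],[0,0,0.055],0],[[0,0,0],[0,0,0.055],0],[[0,0,0],[0,0,0.055],0],[[0,0,0],[0,0,0.055],0],[[0,0,0],[0,0,0.055],0]]}}

```text
clock: 30.18
position: [0.459, -0.0755, 0.3171]
tool_rot: [-3.142, -0.001, 2.36]
force: [0.6, 0.2, -1.5]
grip_width: 0.0129
```

>>> {"name": "carry_out", "arguments": {"targets": [[[0,0,0],[0,0,0.055],0],[[0,0,0],[0,0,0.055],0],[[-0.174,-0.127,0],[0,0,0.003],0],[[-0.174,-0.127,0],[0,0,0],0],[[-0.174,-0.127,0],[0,0,0],0],[[-0.174,-0.127,0],[0,0,0],0],[[-0.174,-0.127,0],[0,0,0],0],[[0,0,0.1],[0,0,0],0]]}}

```text
clock: 31.18
position: [0.4072, -0.3437, 0.293]
tool_rot: [3.141, 0.003, 2.005]
force: [0.7, 0.7, -2.0]
grip_width: 0.0131
```

Run:
```python
from h import *
go(.4071,-.3405,.2238,-64.8)
```

```text
t 31.18 pos [ 0.4072 -0.3437  0.293 ] rpy [179.95   0.18 114.86] grip 0.0131 F [ 0.7  0.7 -2. ] q7 1.15
 shift cur axes [0.0127 0.0046 0.2768] | final axes [0.0118 0.0049 0.2768] turn [ 0.0003  0.001  -0.0019]
```

>>> {"name": "carry_out", "arguments": {"targets": [[[0.01,0.004,0.1],[0,0,-0.002],0],[[0,0,0.1],[0,0,0],0],[[0,0,0.06],[0,0,0],0],[[0,0,0.014],[0,0,0],0],[[0,0,0],[0,0,0],0],[[0,0,0],[0,0,0],0]]}}

```text
clock: 31.92
position: [0.4091, -0.3373, 0.224]
tool_rot: [3.141, 0.001, 2.017]
force: [0.1, 0.5, -1.8]
grip_width: 0.0128
```

Run:
```python
from h import *
go(.4071,-.3405,.2018,-64.8)
f=grab("top");save(f,"t10.png",(420,255,520,330),7)
```

```text
t 31.93 pos [ 0.4091 -0.3373  0.224 ] rpy [1.7997e+02 5.0000e-02 1.1555e+02] grip 0.0128 F [ 0.1  0.5 -1.8] q7 1.17
 shift cur axes [-0.0079 -0.0126  0.0887] | final axes [-0.0081 -0.0125  0.0887] turn [0.0002 0.0003 0.0019]
```

View pics/t10.png

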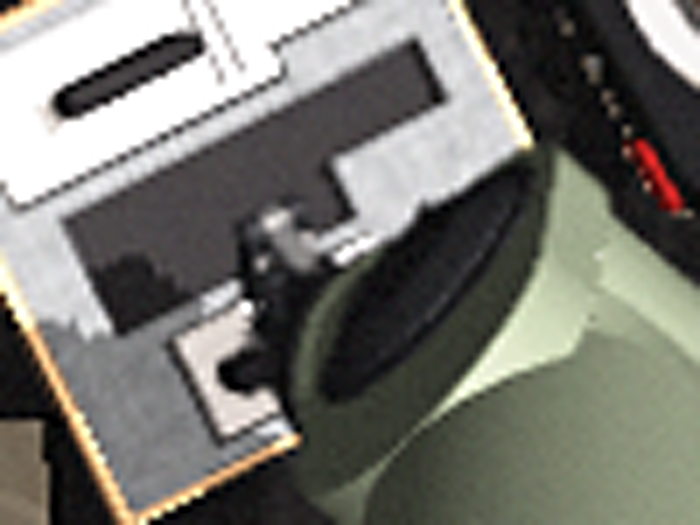

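Rear corners of the short insert: crop (176,344) and (218,438). I'll compare the image position with the tool position.

Run:
```python
from h import *
f=grab("top")
C=crop2px([(176,344),(218,438)],(420,255),7)
W=p2w(f,C,.0422);t,th,r=rigid(np.array([(-70,22),(-70,-22)])/1000,W);print((t*1000).round(1),np.degrees(th).round(2),(r*1e3).round(1).tolist())
m=W.mean(0)[:2];a=np.radians(-64.45);print("centre with tool yaw",1000*(m+.07*np.array([np.cos(a),np.sin(a)])))
s=bot.observe()["position"];print("from TCP",1000*(s[:2]+.0382*np.array([np.cos(a),np.sin(a)])+.0002*np.array([-np.sin(a),np.cos(a)])))
```

```text
[ 422.7 -371.8] -67.17 [[-1.8, -0.8], [1.8, 0.8]]
centre with tool yaw [ 425.77079348 -370.41341476]
from TCP [ 425.69173727 -371.65104426]
```

>>> {"name": "carry_out", "arguments": {"targets": [[[-0.009,-0.014,0],[0,0,0.002],0],[[0,0,0],[0,0,0],0],[[0,0,0],[0,0,0],0]]}}

```text
clock: 32.4
position: [0.4067, -0.3408, 0.2232]
tool_rot: [3.142, 0.0, 2.01]
force: [0.2, -0.2, -1.4]
grip_width: 0.0131
```

Run:
```python
from h import *
go(.4071,-.3408,.2018,-64.8)
```

```text
t 32.4 pos [ 0.4067 -0.3408  0.2232] rpy [180.     0.   115.18] grip 0.0131 F [ 0.2 -0.2 -1.4] q7 1.17
 shift cur axes [-0.0007  0.0015  0.0858] | final axes [-0.0007  0.0015  0.0858] turn [ 0.      0.     -0.0001]
```

Good. I'll descend in small steps, watching the force.

>>> {"name": "carry_out", "arguments": {"targets": [[[0,0.001,0.02],[0,0,0],0],[[0,0,0.02],[0,0,0],0],[[0,0,0.016],[0,0,0],0],[[0,0,0],[0,0,0],0]]}}

```text
clock: 32.9
position: [0.4068, -0.3406, 0.2088]
tool_rot: [-3.141, -0.001, 2.01]
force: [0.2, 0.6, -0.8]
grip_width: 0.0124
```

>>> {"name": "carry_out", "arguments": {"targets": [[[0,0,0.008],[0,0,0],0],[[0,0,0.006],[0,0,0],0],[[0,0,0],[0,0,0],0],[[0,0,0],[0,0,0],0]]}}

```text
clock: 33.4
position: [0.407, -0.3407, 0.2058]
tool_rot: [3.142, 0.0, 2.01]
force: [-0.3, -0.7, -2.2]
grip_width: 0.0128
```

>>> {"name": "carry_out", "arguments": {"targets": [[[0,0,0.008],[0,0,0],0],[[0,0,0.006],[0,0,0],0],[[0,0,0.003],[0,0,0],0],[[0,0,0],[0,0,0],0],[[0,0,0],[0,0,0],0]]}}

```text
clock: 34.02
position: [0.4069, -0.3407, 0.2019]
tool_rot: [3.141, 0.0, 2.01]
force: [-2.5, 4.0, 11.3]
grip_width: 0.0129
```

It's seated at floor height (0.2019). I'll press, release, rise and move towards the dial.

>>> {"name": "carry_out", "arguments": {"targets": [[[0,0,0.003],[0,0,0],0],[[0,0,0],[0,0,0],0],[[0,0,-0.003],[0,0,0],0],[[0,0,0],[0,0,0],0.5],[[0,0,0],[0,0,0],0.5],[[0,0,0],[0,0,0],0.5],[[0,0,-0.15],[0,0,0],0.5],[[0,0,-0.25],[0,0,0],0.5]]}}

```text
clock: 35.02
position: [0.4066, -0.3403, 0.3012]
tool_rot: [-3.14, -0.003, 2.01]
force: [0.3, -0.5, 0.9]
grip_width: 0.0427
```

>>> {"name": "carry_out", "arguments": {"targets": [[[0.069,0.193,0],[0,0,0],0.5],[[0.069,0.193,0],[0,0,0],0.5],[[0.069,0.193,0],[0,0,0],0.5],[[0.069,0.193,0],[0,0,0],0.5],[[0.069,0.193,0],[0,0,0],0.5],[[0,0,0],[0,0,0.048],0.5],[[0,0,0],[0,0,0.048],0.5],[[0,0,0],[0,0,0],0.5]]}}

```text
clock: 36.02
position: [0.5886, -0.1596, 0.3012]
tool_rot: [-3.141, 0.0, 1.71]
force: [0.5, -0.2, 0.2]
grip_width: 0.0431
```

Run:
```python
from h import *
go(.5885,-.160,.214,98)
f=grab("top");cv2.imwrite("pics/t11full.png",f["pixels"][:,:,::-1]);save(f,"t11.png",(365,200,525,335),4.4)
```

```text
t 36.02 pos [ 0.5886 -0.1596  0.3012] rpy [-1.7997e+02  1.0000e-02  9.7970e+01] grip 0.0431 F [ 0.5 -0.2  0.2] q7 0.49
 shift cur axes [-1.30e-03 -3.00e-04  3.49e-01] | final axes [-0.0014 -0.0005  0.349 ] turn [-0.0002  0.0001 -0.0002]
```

View pics/t11.png

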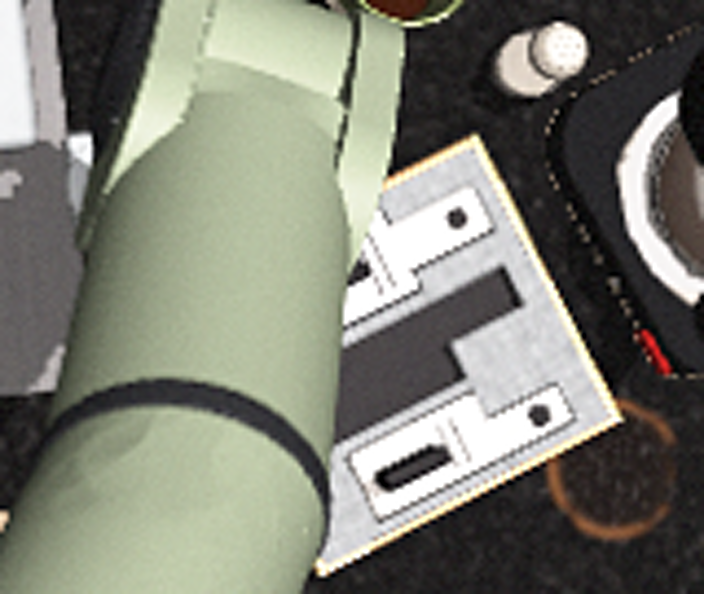

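Both inserts sit flat in their pockets. Now the dial: I'll descend and pinch it lightly.

>>> {"name": "carry_out", "arguments": {"targets": [[[-0.001,0,0.15],[0,0,0],0.5],[[0,0,0.12],[0,0,0],0.5],[[0,0,0.06],[0,0,0],0.5],[[0,0,0.015],[0,0,0],0.5],[[0,0,0],[0,0,0],0],[[0,0,0],[0,0,0],0],[[0,0,0],[0,0,0],0],[[0,0,0],[0,0,0],0]], "force": 30}}

```text
clock: 37.08
position: [0.5879, -0.1609, 0.2162]
tool_rot: [-3.141, 0.0, 1.708]
force: [-8.9, -3.5, 7.5]
grip_width: 0.0134
```

Run:
```python
from h import *
go(.5885,-.160,.214,98);print(bot.observe()["moment"].round(2))
```

```text
t 37.08 pos [ 0.5879 -0.1609  0.2162] rpy [-1.7994e+02  2.0000e-02  9.7880e+01] grip 0.0134 F [-8.9 -3.5  7.5] q7 0.52
 shift cur axes [0.0031 0.0028 0.0089] | final axes [0.0031 0.0028 0.0089] turn [-0.0003  0.0001 -0.0006]
[-0.42  1.83  0.07]
```

>>> {"name": "carry_out", "arguments": {"targets": [[[0,-0.003,-0.001],[0,0,0],0],[[0,0,0],[0,0,-0.03],0],[[0,0,0],[0,0,-0.04],0],[[0,0,0],[0,0,-0.04],0],[[0,0,0],[0,0,-0.04],0],[[0,0,0],[0,0,-0.04],0],[[0,0,0],[0,0,0],0]]}}

```text
clock: 37.95
position: [0.5878, -0.1608, 0.2163]
tool_rot: [3.141, 0.001, 2.305]
force: [-4.0, -1.1, 5.6]
grip_width: 0.0135
```

Run:
```python
from h import *
go(.5885,-.160,.214,132);print(bot.observe()["moment"].round(2))
```

```text
t 37.95 pos [ 0.5878 -0.1608  0.2163] rpy [1.7998e+02 4.0000e-02 1.3205e+02] grip 0.0135 F [-4.  -1.1  5.6] q7 0.96
 shift cur axes [0.0005 0.004  0.0091] | final axes [0.0005 0.004  0.0091] turn [0.0001 0.0002 0.0003]
[-0.23  0.79  0.05]
```

>>> {"name": "carry_out", "arguments": {"targets": [[[0,0,0],[0,0,-0.04],0],[[0,0,0],[0,0,-0.04],0],[[0,0,0],[0,0,-0.04],0],[[0,0,0],[0,0,-0.04],0],[[0,0,0],[0,0,-0.04],0],[[0,0,0],[0,0,0],0]]}}

```text
clock: 38.7
position: [0.588, -0.1604, 0.2163]
tool_rot: [3.142, 0.001, 2.932]
force: [-2.7, 0.4, 8.0]
grip_width: 0.0132
```

Run:
```python
from h import *
go(.5885,-.160,.214,168);print(bot.observe()["moment"].round(2))
```

```text
t 38.7 pos [ 0.588  -0.1604  0.2163] rpy [1.8000e+02 4.0000e-02 1.6801e+02] grip 0.0132 F [-2.7  0.4  8. ] q7 1.43
 shift cur axes [-0.0017  0.0019  0.009 ] | final axes [-0.0017  0.0019  0.009 ] turn [0.     0.0002 0.0001]
[0.1  0.78 0.02]
```

>>> {"name": "carry_out", "arguments": {"targets": [[[0,0,0],[0,0,-0.03],0],[[0,0,0],[0,0,-0.03],0],[[0,0,0],[0,0,-0.03],0],[[0,0,0],[0,0,0],0]]}}

```text
clock: 39.2
position: [0.588, -0.1602, 0.2162]
tool_rot: [-3.142, 0.001, -3.068]
force: [-2.6, 0.6, 7.7]
grip_width: 0.0135
```

Run:
```python
from h import *
go(.5885,-.160,.214,184);print(bot.observe()["moment"].round(2))
```

```text
t 39.2 pos [ 0.588  -0.1602  0.2162] rpy [-1.8000e+02  3.0000e-02 -1.7581e+02] grip 0.0135 F [-2.6  0.6  7.7] q7 1.64
 shift cur axes [-0.0021  0.0007  0.0089] | final axes [-0.0021  0.0008  0.0089] turn [-0.      0.0002  0.0011]
[0.34 0.82 0.04]
```

No stop felt yet (no moment about z), so I'll turn further.

>>> {"name": "carry_out", "arguments": {"targets": [[[0,0,0],[0,0,-0.025],0],[[0,0,0],[0,0,-0.025],0],[[0,0,0],[0,0,-0.025],0],[[0,0,0],[0,0,0],0]]}}

```text
clock: 39.7
position: [0.5882, -0.1605, 0.2166]
tool_rot: [3.141, 0.001, -2.839]
force: [-3.0, 4.3, 11.6]
grip_width: 0.0133
```

Run:
```python
from h import *
go(.5885,-.160,.214,198);print(bot.observe()["moment"].round(2))
```

```text
t 39.7 pos [ 0.5882 -0.1605  0.2166] rpy [ 1.7997e+02  9.0000e-02 -1.6265e+02] grip 0.0133 F [-3.   4.3 11.6] q7 1.82
 shift cur axes [-0.0019  0.0014  0.0102] | final axes [-0.0019  0.0014  0.0102] turn [ 0.0002  0.0005 -0.0036]
[ 0.89  0.69 -4.37]
```

A moment of -4.4 N m means the dial is at its end stop. I'll open, rise and move clear.

>>> {"name": "carry_out", "arguments": {"targets": [[[0,0,0],[0,0,0],0],[[0,0,0],[0,0,0],0.5],[[0,0,0],[0,0,0],0.5],[[0,0,0],[0,0,0],0.5],[[0,0,-0.15],[0,0,0],0.5],[[0,0,-0.2],[0,0,0],0.5],[[0.2,0,0],[0,0,0],0.5],[[0.2,0,0],[0,0,0],0.5]]}}

```text
clock: 40.7
position: [0.4914, -0.191, 0.3033]
tool_rot: [-3.141, 0.001, -2.831]
force: [-0.2, -0.4, -0.2]
grip_width: 0.0427
```

>>> {"name": "carry_out", "arguments": {"targets": [[[0.1,0.2,0],[0,0,0],0.5],[[0,0.23,0],[0,0,0.05],0.5],[[0,0.23,0],[0,0,0.05],0.5],[[0,0.23,0],[0,0,0],0.5],[[0,0.23,0],[0,0,0],0.5],[[0,0.2,0],[0,0,0],0.5],[[0,0,0],[0,0,0],0.5]]}}

```text
clock: 41.58
position: [0.4273, 0.1289, 0.3031]
tool_rot: [3.14, 0.0, -3.139]
force: [0.3, -0.7, 0.9]
grip_width: 0.0426
```

Run:
```python
from h import *
go(.5885,-.160,.214,185)
f=grab("top");save(f,"t12.png",(330,180,510,335),4.4)
```

```text
t 41.58 pos [0.4273 0.1289 0.3031] rpy [ 1.7992e+02  3.0000e-02 -1.7983e+02] grip 0.0426 F [ 0.3 -0.7  0.9] q7 0.97
 shift cur axes [-0.6413 -1.1578  0.355 ] | final axes [-0.5417 -1.2072  0.3562] turn [ 0.0004  0.0002 -0.0269]
```

View pics/t12.png

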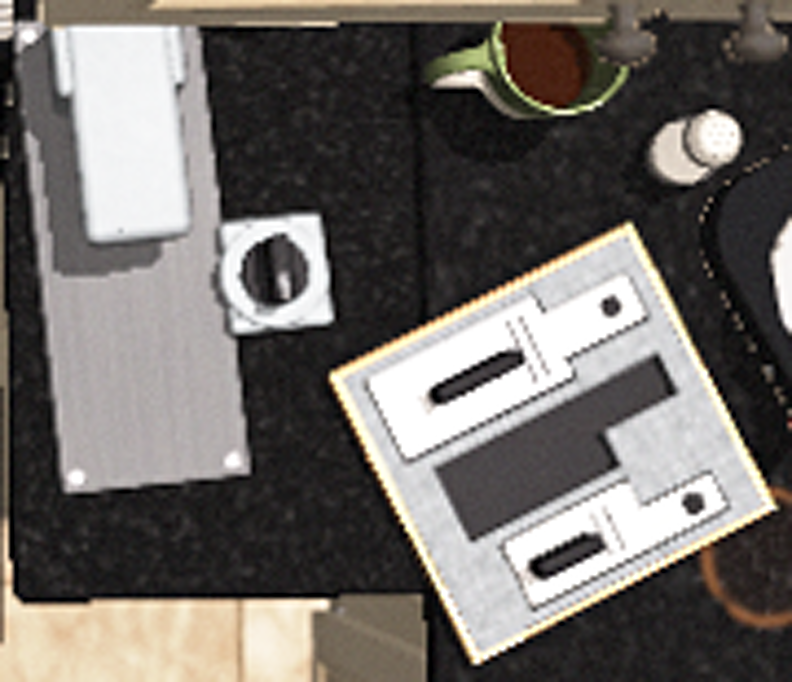

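The dial bar now lies along the bed, both inserts are seated, and the mug and shaker stand as before. The arm is clear, so I'll hand in.

Run:
```python
from h import *
print(job.job_done())
```

```text
the job is handed in; nothing more can be done
None
```

I marked the long and then the short insert, pressed each into its own pocket, and turned the dial to its anticlockwise stop. I then handed in the job with the arm clear of everything, at about 42 s on the clock. The mid insert was not there.

**Under the needle:**
- **Tool poses:** these put each spot within about 0.5 mm of my estimate of the needle position.
- **Images after release:** these put the spots about 1 mm (long) and 1.5 mm (short) short of the needle. A rough corner fit of the long insert put its spot about 3 mm to one side, but a finer edge fit put it within 0.8 mm.
- **Limits:** the needle itself is hidden under the head, so its position is worked out from the marker's edges. I zoomed in on the long insert's spot and saw no mark at that resolution, so the strike is not confirmed; I did not zoom in on the short one.

**In the pockets:** both inserts reached bottom at the expected floor height, and they lie flat in their pockets in the last picture.

**Dial:** I felt a 4.4 N m stop, and the bar now lies along the bed.

**Other checks:** while sliding the long insert I briefly pressed it on the bed with about 34 N, then eased off. The mug and salt shaker look unmoved. I did not check the tin in the last picture.

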